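# Press stick-on heat sinks in a locking-plier jig and sort boards by tag

## Task

Stand every green-tagged board upright in the press jig, one to a nest, then squeeze the locking pliers' handles together until they snap over centre, let go and leave the boards clamped by the locked pliers alone for three seconds, then pull the yellow release lever so that the clamp springs fully open. Stand the pressed boards in the green pass tray; the red-tagged boards must not be pressed and go to the red reject tray (whenever you like), every board upright, down on the floor of a nest of its own. Leave the other things on the bench alone and the clamp open.

Things in the scene. Friction and masses are not known exactly. Their poses are not given: they have to be found in the camera images.
- green_1: small converter board (blue) with black finned heat sink, standing like a block 36 mm thick (its x), 42 mm wide (y), 58 mm tall (z), 110 g, heavy at the bottom; flat GREEN tag covers most of its top. Origin: centre of the underside. Either way round will do in jig and trays. Starts upright on the table, thickness along world x within 0.5 rad. May be absent
- green_2: small converter board (blue) with black finned heat sink, standing like a block 36 mm thick (its x), 42 mm wide (y), 58 mm tall (z), 110 g, heavy at the bottom; flat GREEN tag covers most of its top. Origin: centre of the underside. Either way round will do in jig and trays. Starts upright on the table, thickness along world x within 0.5 rad. May be absent
- green_3: small converter board (blue) with black finned heat sink, standing like a block 36 mm thick (its x), 42 mm wide (y), 58 mm tall (z), 110 g, heavy at the bottom; flat GREEN tag covers most of its top. Origin: centre of the underside. Either way round will do in jig and trays. Starts upright on the table, thickness along world x within 0.5 rad. May be absent
- red_1: small converter board (blue) with black finned heat sink, standing like a block 36 mm thick (its x), 42 mm wide (y), 58 mm tall (z), 110 g, heavy at the bottom; flat RED tag covers most of its top. Origin: centre of the underside. Either way round will do in jig and trays. Starts upright on the table, thickness along world x within 0.5 rad. May be absent
- red_2: small converter board (blue) with black finned heat sink, standing like a block 36 mm thick (its x), 42 mm wide (y), 58 mm tall (z), 110 g, heavy at the bottom; flat RED tag covers most of its top. Origin: centre of the underside. Either way round will do in jig and trays. Starts upright on the table, thickness along world x within 0.5 rad. May be absent
- press_jig: press jig, fixed: base plate 150 x 285 mm, 10 mm thick; row of 3 nests along its y between a steel anvil (+x side) and a blue pressure bar with sprung rubber pads (-x side); locking pliers lie flat at its +y end and drive the bar. Heights over the table: anvil, bar, pads 28 mm, fences between nests 24 mm, pliers 45 mm. Origin: underside; x = clamping direction, y = along nests towards the handles
- jig_nest_1 (a point): centre of the floor (10 mm above the table) of the jig nest nearest the pliers, midway between anvil and open pad, axes as the jig's. Open, each nest is 45 mm from anvil to pad (x; bevels widen it to 60 mm at the top) and 50 mm from fence to fence (y); a board stands in it with its 36 mm thickness along the jig's x
- jig_nest_2 (a point): the same point of the middle nest, 56 mm from the first
- jig_nest_3 (a point): the same point of the nest farthest from the pliers
- press_bar: the jig's blue sliding bar with three sprung rubber pads, one per nest, 30 mm wide, each pressing its board on the anvil with 6 to 12 N; slides up to 15 mm along the jig's +x as the handles are squeezed. Origin: centre of the bar's underside
- moving_handle_grip (a point): place to squeeze on the pliers' moving handle (red sleeve, robot's side), mid-thickness and mid-height, 34 mm above the table, 68 mm from its pivot. Handle 16 mm thick, from 23 to 46 mm above the table; point y axis along the handle, away from the pivot; the red end is 43 mm farther on
- fixed_handle_grip (a point): point opposite it on the bare steel fixed handle, 34 mm above the table, mid-thickness (14 mm thick, 22 mm high), axes as the jig's; handle and its screw end 62 mm farther on. Shut, the two grip points are 25 mm apart (40 mm over the outsides), open 50 mm (66 mm over the outsides)
- handle (a joint): moving handle against the moving jaw, rad: 0 open, grows as squeezed towards the fixed handle (jig's +x), about 0.46 dead centre, 0.51 locked at its stop (the handle itself turns 0.38 rad). Light opening spring. With boards loaded the force at the grip point peaks near 0.35 at about 8 N, then vanishes, and past centre it stays shut by itself; with no board it springs open
- lever_end (a point): middle of the release lever's rolled end: yellow upright roll 12 mm across, from 24 to 54 mm above the table (this point 40 mm), past the tail of the moving handle, 152 mm from the handle's pivot, 84 mm beyond the squeezing place; 20 mm or more free on both sides. y axis: along the lever
- lever (a joint): release lever, rad, against the moving handle: 0 at rest, 0.25 fully pulled (20 mm at its end), light return spring; pivots in the handle 80 mm from its end. Pull its end away from the fixed handle (jig's -x): at its stop, a few newtons bring the locked handle back over centre and it springs open, the end then lying 57 mm from its locked place
- pass_tray: GREEN pass tray, fixed, 62 mm (its x) by 172 mm (y), 20 mm high; floor 4 mm above the table. Three nests in a row, centred at its y = -56, 0, +56 mm, each 54 mm (x) by 52 mm (y) inside, 16 mm deep, divider walls 4 mm; a board stands in one with its 42 mm width along the tray's y and sticks out 42 mm. Origin: centre of the underside
- reject_tray: RED reject tray, fixed, 62 mm (its x) by 172 mm (y), 20 mm high; floor 4 mm above the table. Three nests in a row, centred at its y = -56, 0, +56 mm, each 54 mm (x) by 52 mm (y) inside, 16 mm deep, divider walls 4 mm; a board stands in one with its 42 mm width along the tray's y and sticks out 42 mm. Origin: centre of the underside
- flux_tin: bystander, leave alone; origin at the centre of the underside: yellow flux tin, 46 mm across, 21 mm high, standing in the row of boards
- solder_spool: bystander, leave alone; origin at the centre of the underside: blue solder spool, 52 mm across, 42 mm high
- tip_cleaner: bystander, leave alone; origin at the centre of the underside: black pot of brass wool, 64 mm across, 51 mm high
- screwdriver: bystander, leave alone; origin at the centre of the underside: orange screwdriver, 170 mm long, lying near the robot
- brush: bystander, leave alone; origin at the centre of the underside: brush with a wooden handle, 160 mm long, lying near the robot
- cleaner_bottle: bystander, leave alone; origin at the centre of the underside: small white bottle with a red cap, 44 mm across, 85 mm high
- multimeter: bystander, leave alone; origin at the centre of the underside: yellow multimeter, 150 x 75 x 35 mm
Mind the look-alikes: they are no part of the job. Several things have the shape of the reject_tray; the one meant has the colours described above.

How it is judged:
By the outcome, as a careful person would: the job done as asked, in the order asked, and still so for the second after the job is handed in, with the robot touching nothing.
Of green_1, green_2, green_3 only 2 to 3 are there at a start; the rules pass over those that are not, and their reading is None.
Of red_1, red_2 only 1 to 2 are there at a start; the rules pass over those that are not, and their reading is None.
At some moment in a run one of green_1, green_2, green_3, red_1, red_2 may be knocked a few centimetres aside while the robot is not near it.
Once in a run the grip may slacken for a moment while it holds something.
It also fails if it takes over 210 s, if anything falls off the work surface, if the arm or the gripper's body presses on something with over 40 N, if the wrist force passes 120 N, or if a joint passes its speed limit or range.

## Robot

A 6-joint arm with a two-finger parallel gripper is mounted at the origin on the work surface. World frame = base frame: x ahead of the robot, y to its left, z up, the work surface at z = 0. Lengths are in m, angles in rad, forces in N, time in s.
With the tool pointing down it reaches from about 0.375 to 0.75 m from the base axis. Payload 9 kg.
Tool frame: the origin (TCP) lies midway between the tips of the shut fingers; the grasp point (between the pads) lies 19 mm behind it; z points along the fingers, y is the line along which they close (so a half turn about z gives the same grasp; the last joint's range is limited). The gripper opens to 85 mm and grips with 20 to 120 N. Pads are 22 mm wide; open, the fingers measure 114 mm over their backs; the gripper's body (76 mm by 85 mm) begins 54 mm behind the grasp point. The pads swing forward as they close: fully open they stand 13 mm farther back than shut.
Start: joints at [-1.344, 0.104, 0.097, 1.564, 0, 1.353], TCP at [0.258, -0.542, 0.198] pointing down, gripper open.
Joint ranges: [-2.99, 2.99], [-0.84, 1.86], [-1.1, 1.16], [-1.84, 2.11], [-1.51, 1.56], [-3.14, 3.14]. Speed limits (rad/s): [2.22, 2.22, 2.57, 3.14, 3.14, 3.14].

## Interface

Orientations are given as a unit quaternion [w, x, y, z].
In Python, from cell import arm gives the robot as it stands.
- The arm moves only by the tool move_arm, never from a script. Its argument "commands" is text: rows parted by semicolons, each of 7 numbers parted by spaces: the shift along the world's x, y, z each as a share of 4 cm, from -1 to 1, then the turn, a rotation vector about the world's x, y, z each as a share of 0.15 rad, from -1 to 1, then the gripper's target within -1 to 1 (shut at 1, half-way at 0, fully open at -1). In form: dx dy dz ax ay az fingers; .... A call has 1 to 20 rows; each row shifts and turns the commanded pose from where the row before left it; what a row does not reach is not made up. A row lasts 1/10 s, in which the tool goes at most 50 mm and 8.59 degrees, less where a joint would pass 70% of its speed; a pose out of reach is approached as far as the arm can. A call with a number of a shift or a turn outside -1 to 1 is refused whole. A call with a gripper value outside its range is refused whole. The fingers move at their own pace and stop on an object; "newtons" is the grip in N (left out, the last holds). Time passes only in rows, so rows that do not move let the fingers close. It gives the time, the measured TCP pose, the force, the opening and the grip force at its end, in the units of the state.
- arm.get_state(): the state, without advancing time (a new reading comes with each control period).
- arm.capture(name): name is "scene" or "top" or "wrist"; returns a dict with "pixels" (480x640x3 uint8, red, green, blue), "intrinsics" (3x3 intrinsics, pixels), "position" and "orientation" of the camera in the world; the wrist camera has in their place "hand_eye" (4x4, takes a point from camera to tool coordinates, whose origin is the TCP and whose axes are the flange's). Camera axes: x right, y up, looking along -z (the intrinsics and any distortion apply to the point x, -y, -z); pixel columns grow to the right and rows downward; lengths in m; the calibration is good to about 2 mm. A picture is of the moment at which its call begins: read the wrist's pose just before it. There is no depth.
- arm.job_done(): hands the job in; it is judged then, once.
The state is a dict: "clock": time; "joint_pos": joint angles; "joint_vel": joint speeds; "joint_efforts": joint torques, N m; "ee_pos": TCP position; "eef_rot": TCP orientation; "ft_force": force on the tool from outside, world axes, zero at the start; "ft_torque": the same for the moment, N m; "gripper_width": finger opening in m; "gripper_force": force on a finger pad.
Only numpy, scipy, OpenCV 4.12 (cv2) and the standard library are available. Lean on these libraries where they do the work, as an engineer would, in place of code of your own. Each camera call takes 0.05 s, during which the arm holds its last target. There are 200 camera calls.

## Working session

There is one attempt and no reset: what is moved stays moved. The work goes in short steps, Python scripts to look and compute and a tool call to move; the robot and the scene stay as the last step left them, time stands still between calls to the robot, and variables do not carry over. Pictures are saved under pics/ and viewed, at most 14 in all, crops included, and the job is handed in when it is done.

Besides the shell and the picture viewer there is one more tool, called after ">>>" as a command line: name --argument value ..., lists and objects as JSON in quotes. move_arm: Moves the arm, as the interface text tells. Its arguments: {"type":"object","properties":{"commands":{"type":"string"},"newtons":{"type":"number"}},"required":["commands"]}

```bash
mkdir -p pics; ls; cat > h.py <<'E'
import numpy as np,cv2
from cell import arm
from scipy.spatial.transform import Rotation as R
def rot(q): return R.from_quat([q[1],q[2],q[3],q[0]]).as_matrix()
def cam(name):
    s=arm.get_state(); c=arm.capture(name); K=np.array(c["intrinsics"])
    if name=="wrist":
        T=np.eye(4);T[:3,:3]=rot(s["eef_rot"]);T[:3,3]=s["ee_pos"];T=T@np.array(c["hand_eye"])
        P,Q=T[:3,3],T[:3,:3]
    else: P,Q=np.array(c["position"]),rot(c["orientation"])
    return c,np.array(c["pixels"]),K,P,Q
def ray(u,v,K,P,Q,z):
    d=np.linalg.inv(K)@[u,v,1]; d=Q@np.array([d[0],-d[1],-d[2]])
    return P+d*(z-P[2])/d[2]
def proj(X,K,P,Q):
    p=Q.T@(np.array(X)-P); q=K@[p[0],-p[1],-p[2]]; return q[:2]/q[2]
def save(n,im): cv2.imwrite("pics/"+n,cv2.cvtColor(im,cv2.COLOR_RGB2BGR))
E
python3 - <<'E'
from h import *
for n in("top","scene"):
    c,im,K,P,Q=cam(n); save(n+"0.png",im); print(n,c.keys(),K.tolist(),P,Q.round(3).tolist())
    np.savez(n+"0.npz",im=im,K=K,P=P,Q=Q)
s=arm.get_state();print(s)
E
```

```text
pics
top dict_keys(['pixels', 'intrinsics', 'position', 'orientation']) [[471.0440795096228, 0.0, 319.057340869247], [0.0, 471.0440795096228, 238.82212958385225], [0.0, 0.0, 1.0]] [0.21149635 0.00341191 1.29965906] [[-0.012, 0.984, -0.178], [-1.0, -0.011, 0.003], [0.001, 0.178, 0.984]]
scene dict_keys(['pixels', 'intrinsics', 'position', 'orientation']) [[612.7007581961647, 0.0, 321.467810116907], [0.0, 612.7007581961647, 235.83849064465284], [0.0, 0.0, 1.0]] [0.99183149 1.01879045 1.30665628] [[-0.861, -0.379, 0.338], [0.508, -0.634, 0.582], [-0.006, 0.673, 0.739]]
{'clock': 0.1, 'joint_pos': array([-1.34370544e+00,  1.04650652e-01,  9.65517058e-02,  1.56389530e+00,
        6.10653339e-06,  1.35308942e+00]), 'joint_vel': array([-0.00057856,  0.0003998 ,  0.00114929, -0.00075903, -0.00183272,
       -0.00045891]), 'joint_efforts': array([ 6.63839703e-03, -5.58208823e+01,  5.04719388e+01,  1.31447983e-02,
       -2.42313454e-04,  5.77218913e-06]), 'ee_pos': array([ 0.25809505, -0.54128248,  0.1973962 ]), 'eef_rot': array([-5.98966791e-04,  9.75370957e-01,  2.20570029e-01,  2.42935641e-07]), 'ft_force': array([0.33850563, 0.47344857, 0.2249392 ]), 'ft_torque': array([ 0.03431627, -0.00922673, -0.01145812]), 'gripper_force': 0.0, 'gripper_width': 0.08524032958608972}
```

View pics/top0.png

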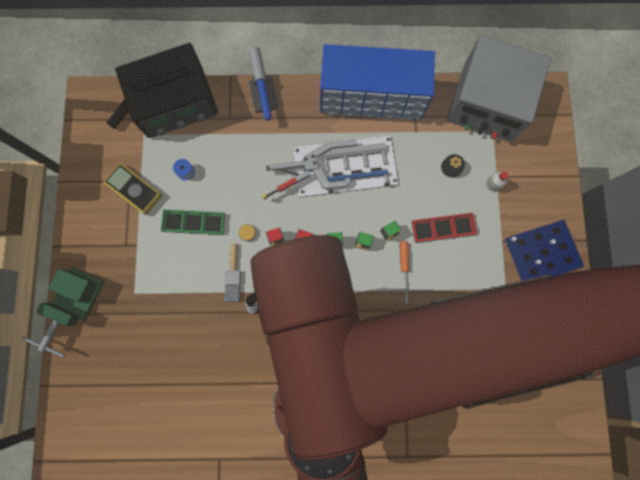

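View pics/scene0.png

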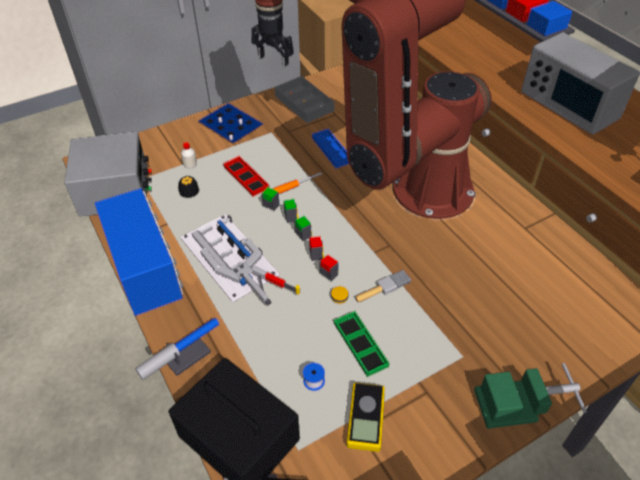

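Top view: boards red (275,235), red (304,235), green (336,239), green (365,241), green (391,229); jig about (345,165); green tray (193,222); flux tin (247,232). Three-nest trays: red at top (444,228) / scene (246,176), dark grey at scene (303,97), blue at scene (330,147). Only the first is red, so it is the reject tray.

```bash
python3 - <<'E'
from h import *
d=np.load("top0.npz");im,K,P,Q=[d[k] for k in("im","K","P","Q")]
e=np.load("scene0.npz")
def blobs(d,z,name):
    im,K,P,Q=[d[k] for k in("im","K","P","Q")]
    h=cv2.cvtColor(im,cv2.COLOR_RGB2HSV); H,S,V=cv2.split(h)
    for nm,m in(("green",(H>45)&(H<75)&(S>120)&(V>50)),("red",((H<6)|(H>174))&(S>150)&(V>80))):
        n,l,st,c=cv2.connectedComponentsWithStats(m.astype(np.uint8))
        for i in range(1,n):
            if st[i,4]>40 and st[i,4]<4000:
                pts=np.argwhere(l==i)[:,::-1].astype(np.float32)
                w=np.array([ray(u,v,K,P,Q,z)[:2] for u,v in pts],np.float32)
                r=cv2.minAreaRect(w)
                print(name,nm,st[i].tolist(),c[i].round(1),"z",z,ray(*c[i],K,P,Q,z)[:2].round(3),"rect",np.round(r[0],3),np.round(r[1],3),round(r[2],1))
blobs(d,.058,"top");blobs(d,.02,"top");blobs(e,.058,"scene");blobs(e,.02,"scene")
A=cv2.resize(im[120:260,230:510],None,fx=2.85,fy=2.85,interpolation=cv2.INTER_CUBIC)
I2=e["im"];B=cv2.resize(I2[140:320,150:410],None,fx=3,fy=3,interpolation=cv2.INTER_CUBIC)
save("a.png",A);save("b.png",B)
E
```

```text
top green [386, 223, 13, 11, 52] [391.9 228.4] z 0.058 [ 0.462 -0.197] rect [ 0.462 -0.197] [0.023 0.028] 30.4
top green [359, 234, 13, 11, 79] [364.8 239. ] z 0.058 [ 0.434 -0.124] rect [ 0.434 -0.123] [0.03  0.024] 73.1
top red [268, 229, 14, 12, 112] [274.2 234.8] z 0.058 [0.448 0.119] rect [0.448 0.119] [0.026 0.031] 18.2
top red [297, 231, 14, 7, 57] [302.4 234. ] z 0.058 [0.45  0.044] rect [0.45  0.041] [0.035 0.016] 89.4
top green [386, 223, 13, 11, 52] [391.9 228.4] z 0.02 [ 0.47  -0.203] rect [ 0.47  -0.203] [0.024 0.029] 30.4
top green [359, 234, 13, 11, 79] [364.8 239. ] z 0.02 [ 0.441 -0.127] rect [ 0.441 -0.127] [0.031 0.025] 73.1
top red [268, 229, 14, 12, 112] [274.2 234.8] z 0.02 [0.456 0.123] rect [0.455 0.123] [0.027 0.032] 18.2
top red [297, 231, 14, 7, 57] [302.4 234. ] z 0.02 [0.457 0.045] rect [0.457 0.042] [0.036 0.017] 89.4
scene green [263, 188, 14, 14, 131] [268.8 194.3] z 0.058 [ 0.469 -0.187] rect [ 0.47  -0.187] [0.05  0.038] 38.4
scene green [284, 199, 12, 12, 104] [289.3 204.5] z 0.058 [ 0.438 -0.118] rect [ 0.438 -0.119] [0.04  0.033] 72.6
scene green 
[... 2352 characters left out ...]
 -0.863] rect [-0.672 -0.821] [0.263 0.226] 58.7
scene red [506, 0, 43, 22, 487] [521.8   7.8] z 0.02 [-1.004 -0.692] rect [-1.014 -0.703] [0.238 0.135] 21.5
scene red [394, 152, 79, 66, 2709] [439.9 186.6] z 0.02 [-0.011  0.016] rect [-0.003 -0.011] [0.296 0.238] 57.5
scene red [224, 157, 45, 39, 592] [245.7 175.3] z 0.02 [ 0.476 -0.337] rect [ 0.476 -0.338] [0.063 0.184] 6.0
scene red [310, 237, 12, 11, 123] [315.2 242. ] z 0.02 [0.43  0.016] rect [0.429 0.017] [0.038 0.031] 59.5
scene red [320, 255, 17, 17, 172] [327.6 262.8] z 0.02 [0.439 0.1  ] rect [0.44  0.099] [0.045 0.044] 17.9
scene red [265, 273, 20, 14, 148] [274.6 279.6] z 0.02 [0.591 0.077] rect [0.591 0.077] [0.024 0.062] 27.5
```

View pics/a.png

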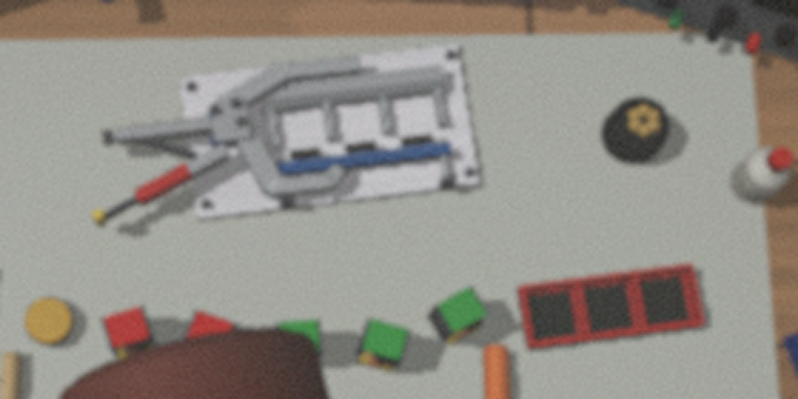

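Top crop: three greens, two reds standing in a row, jig open with the handles to the left, and the red-rimmed three-nest tray at crop (612,307), confirmed as the reject tray. I'll move over the row for a closer look.

>>> move_arm --commands "0.37 0.98 0.39 0 0 0.58 -1;0.37 0.98 0.39 0 0 0.58 -1;0.37 0.98 0.39 0 0 0.58 -1;0.37 0.98 0.39 0 0 0.58 -1;0.37 0.98 0.39 0 0 0.58 -1;0.37 0.98 0.39 0 0 0.58 -1;0.37 0.98 0.39 0 0 0.58 -1;0.37 0.98 0.39 0 0 0.58 -1;0.37 0.98 0.39 0 0 0.58 -1;0.37 0.98 0.39 0 0 0.58 -1;0.37 0.98 0.39 0 0 0.58 -1;0.37 0.98 0.39 0 0 0.58 -1;0.37 0.98 0.39 0 0 0.58 -1;0 0 0 0 0 0 -1;0 0 0 0 0 0 -1"

```text
clock: 1.6
ee_pos: [0.4508, -0.0313, 0.4009]
eef_rot: [0.0, 0.705, 0.71, -0.0]
ft_force: [0.0, -1.4, -0.0]
gripper_width: 0.0852
gripper_force: 0.0
```

```bash
python3 - <<'E'
from h import *
c,im,K,P,Q=cam("wrist"); save("w0.png",im); np.savez("w0.npz",im=im,K=K,P=P,Q=Q)
print(K.round(1).tolist(),P,Q.round(3).tolist(),np.array(c["hand_eye"]).round(3).tolist())
for u,v in((0,0),(639,0),(0,479),(639,479)): print(ray(u,v,K,P,Q,0).round(3))
E
```

```text
[[366.2, 0.0, 320.0], [0.0, 366.2, 240.9], [0.0, 0.0, 1.0]] [0.44925648 0.03568444 0.5750859 ] [[1.0, -0.006, -0.002], [0.007, 0.965, 0.262], [0.001, -0.262, 0.965]] [[-0.0, 0.965, 0.262, 0.067], [1.0, 0.0, -0.001, -0.001], [-0.001, 0.262, -0.965, -0.174], [0.0, 0.0, 0.0, 1.0]]
[0.007 0.221 0.   ]
[0.889 0.227 0.   ]
[-0.178 -0.611  0.   ]
[ 1.085 -0.604  0.   ]
```

View pics/w0.png

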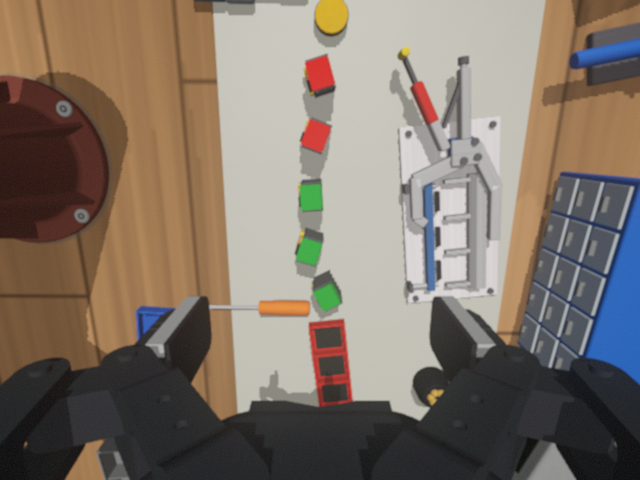

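Wrist view: tags at reds (319,76),(316,135), greens (311,196),(309,251),(327,296); jig plate corners (400,127),(498,118),(494,296),(408,302); lever end (404,52); red tray (331,363).

```bash
cat >> h.py <<'E'
def masks(im):
    H,S,V=cv2.split(cv2.cvtColor(im,cv2.COLOR_RGB2HSV))
    return {"green":(H>45)&(H<75)&(S>140)&(V>60),"red":((H<6)|(H>174))&(S>160)&(V>90),"yel":(H>20)&(H<32)&(S>150)&(V>100),"blue":(H>98)&(H<118)&(S>120)&(V>60)}
def rects(im,K,P,Q,name,z,amin=60,amax=1e5,roi=None):
    m=masks(im)[name].astype(np.uint8)
    if roi: t=np.zeros_like(m);t[roi[1]:roi[3],roi[0]:roi[2]]=1;m*=t
    n,l,st,c=cv2.connectedComponentsWithStats(m); out=[]
    for i in range(1,n):
        if amin<st[i,4]<amax:
            p=np.argwhere(l==i)[:,::-1]
            w=np.array([ray(u,v,K,P,Q,z)[:2] for u,v in p],np.float32)
            r=cv2.minAreaRect(w); a=(r[2]+45)%90-45
            print(name,c[i].round(0),"ctr",np.round(r[0],4),"size",np.round(r[1],3),"ang",round(a,1)); out.append((r[0],a))
    return out
E
python3 - <<'E'
from h import *
d=np.load("w0.npz");im,K,P,Q=[d[k] for k in("im","K","P","Q")]
rects(im,K,P,Q,"green",.058,roi=(200,0,400,320));rects(im,K,P,Q,"red",.058,roi=(290,0,350,160))
rects(im,K,P,Q,"red",.02,300,roi=(300,310,380,420));rects(im,K,P,Q,"yel",.054,15,roi=(390,40,420,65));rects(im,K,P,Q,"blue",.028,roi=(415,180,450,300))
for p in((400,127),(498,118),(494,296),(408,302)): print(ray(*p,K,P,Q,.01).round(4))
big=cv2.resize(im[40:310,385:515],None,fx=2.2,fy=2.2,interpolation=cv2.INTER_CUBIC)
big=cv2.rotate(big,cv2.ROTATE_90_CLOCKWISE); save("w0j.png",big); print(big.shape)
t=np.load("top0.npz");im,K,P,Q=[t[k] for k in("im","K","P","Q")]
rects(im,K,P,Q,"yel",.054,5,roi=(255,185,275,205))
H,S,V=cv2.split(cv2.cvtColor(im,cv2.COLOR_RGB2HSV))
m=((H>50)&(H<80)&(S>90)).astype(np.uint8);m[:, :150]=0;m[:,235:]=0;m[:200]=0;m[245:]=0
p=np.argwhere(m)[:,::-1];w=np.array([ray(u,v,K,P,Q,.02)[:2] for u,v in p],np.float32);print("passtray",len(p),cv2.minAreaRect(w))
E
```

```text
green [310. 197.] ctr [ 0.4366 -0.0404] size [0.028 0.034] ang 4.0
green [309. 251.] ctr [ 0.4334 -0.1203] size [0.034 0.029] ang -17.4
green [327. 297.] ctr [ 0.4614 -0.1937] size [0.028 0.034] ang 28.6
red [319.  73.] ctr [0.4476 0.1214] size [0.031 0.036] ang 16.0
red [315. 135.] ctr [0.4428 0.0438] size [0.035 0.03 ] ang -20.9
red [330. 360.] ctr [ 0.4705 -0.3355] size [0.058 0.163] ang 6.8
yel [404.  52.] ctr [0.5581 0.1488] size [0.01  0.007] ang 44.3
blue [429. 238.] ctr [ 0.6199 -0.1087] size [0.009 0.167] ang 6.7
[0.5675 0.0572 0.01  ]
[0.7104 0.0708 0.01  ]
[ 0.7415 -0.2109  0.01  ]
[ 0.5988 -0.2226  0.01  ]
(286, 594, 3)
passtray 141 ((0.4952303469181061, 0.3482964336872101), (0.1621423065662384, 0.05624529719352722), 86.35052490234375)
```

View pics/w0j.png

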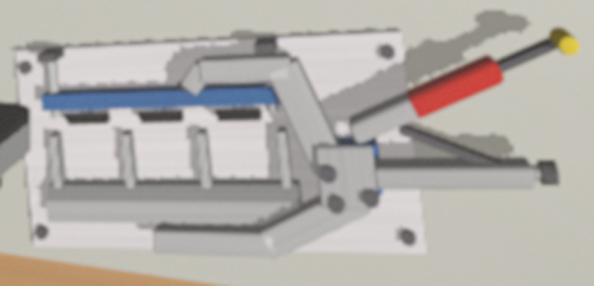

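>>> move_arm --commands "-0.06 -0.04 -0.94 0 0 0.07 -1;-0.06 -0.04 -0.94 0 0 0.07 -1;-0.06 -0.04 -0.94 0 0 0.07 -1;-0.06 -0.04 -0.94 0 0 0.07 -1;-0.06 -0.04 -0.94 0 0 0.07 -1;-0.06 -0.03 -0.94 0 0 0.07 -1;0 0 -0.94 0 0 0 -1;0 0 -0.94 0 0 0 -1;0 0 -0.94 0 0 0 -1;0 0 -0.47 0 0 0 -1;0 0 -0.47 0 0 0 -1;0 0 0 0 0 0 0.5;0 0 0 0 0 0 1;0 0 0 0 0 0 1;0 0 0 0 0 0 1;0 0 0 0 0 0 1" --newtons 50

```text
clock: 3.25
ee_pos: [0.4367, -0.0416, 0.0257]
eef_rot: [0.001, 0.683, 0.731, 0.0]
ft_force: [0.3, -0.4, -0.7]
gripper_width: 0.0123
gripper_force: 0.0
```

```bash
python3 - <<'E'
from h import *
print(arm.get_state())
c,im,K,P,Q=cam("wrist"); save("w1.png",im)
c,im2,*_=cam("top"); im2=cv2.resize(im2[180:280,230:430],None,fx=3,fy=3); save("t1.png",np.vstack([cv2.resize(im,(600,450))[:,:],cv2.resize(im2,(600,300))])[150:])
E
```

```text
{'clock': 3.25, 'joint_pos': array([-3.94784209e-01, -3.73448699e-01, -6.55007962e-01,  1.28788544e+00,
        5.24467636e-06,  1.10815472e+00]), 'joint_vel': array([ 0.0017159 ,  0.0025185 , -0.00558435, -0.00191655, -0.00045517,
        0.00127765]), 'joint_efforts': array([-1.27427727e-01, -3.09770501e+01,  4.95469165e+01, -3.41856379e-03,
       -4.19706601e-03, -1.70795383e-04]), 'ee_pos': array([ 0.43670512, -0.04155542,  0.02571947]), 'eef_rot': array([6.32362091e-04, 6.82713055e-01, 7.30686271e-01, 2.38431246e-04]), 'ft_force': array([ 0.32038142, -0.38949908, -0.74978966]), 'ft_torque': array([-0.00849425, -0.05068529, -0.02669805]), 'gripper_force': 0.0, 'gripper_width': 0.0122947141655468}
```

View pics/t1.png

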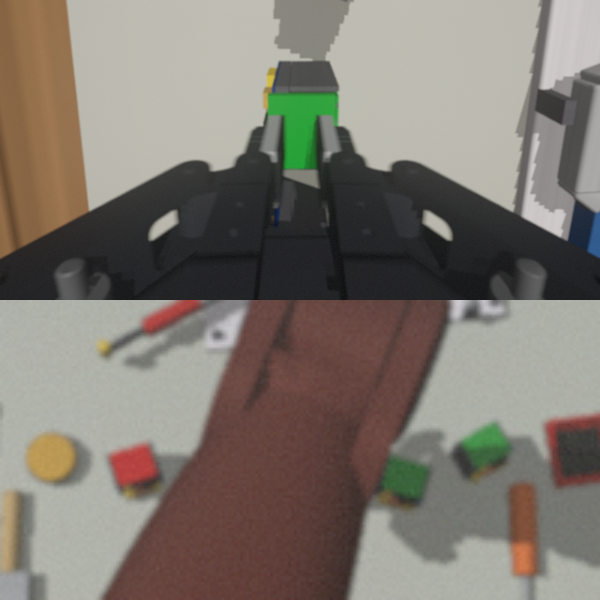

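```bash
python3 - <<'E'
from h import *
c,im,K,P,Q=cam("wrist"); print(arm.get_state()["gripper_width"],arm.get_state()["clock"])
rects(im,K,P,Q,"green",.058)
print(proj([.4366,-.0404,.058],K,P,Q),proj(arm.get_state()["ee_pos"],K,P,Q))
E
```

```text
1.6998308980297803e-06 3.4
green [324. 275.] ctr [ 0.4359 -0.0305] size [0.031 0.019] ang 3.9
[322.63054169 304.53917008] [321.60520062 278.39819097]
```

```bash
python3 - <<'E'
from h import *
s=arm.get_state()
c,im,K,P,Q=cam("wrist"); c2,im2,*_=cam("scene")
print(s["gripper_width"],s["clock"],s["ft_force"])
save("w2.png",np.hstack([cv2.resize(im[150:400,170:470],(390,325)),cv2.resize(im2[160:290,240:396],(390,325),interpolation=cv2.INTER_CUBIC)]))
E
```

```text
1.6998308980297803e-06 3.4 [-0.0719619  -0.30119612  0.38719265]
```

View pics/w2.png

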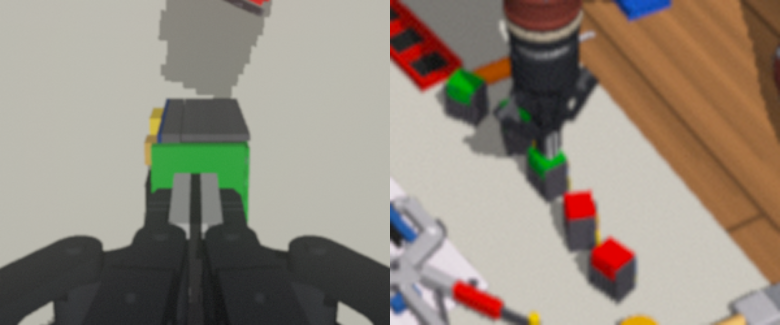

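```bash
python3 - <<'E'
from h import *
s=arm.get_state()
c,im,K,P,Q=cam("scene")
print("tcp in crop",(proj(s["ee_pos"],K,P,Q)-[240,160])*2.5+[390,0])
for X in([.4366,-.0404,.058],[.4366,-.0404,0],[.4366,-.0195,.058],[.4366,-.0614,.058]): print((proj(X,K,P,Q)-[240,160])*2.5+[390,0])
rects(im,K,P,Q,"green",.058,roi=(240,160,400,290));rects(im,K,P,Q,"red",.058,roi=(240,160,400,290))
E
```

```text
tcp in crop [548.05637094 171.8047573 ]
[547.30503601 152.45477172]
[548.74595876 187.14323003]
[556.46127222 164.03175331]
[538.23400322 140.98551983]
green [269. 194.] ctr [ 0.4701 -0.1876] size [0.049 0.038] ang 38.4
green [301. 224.] ctr [ 0.4465 -0.0382] size [0.04  0.042] ang 15.6
red [251. 179.] ctr [ 0.4902 -0.2891] size [0.06  0.157] ang 5.9
red [315. 242.] ctr [0.4459 0.0463] size [0.037 0.03 ] ang -29.8
red [328. 263.] ctr [0.4559 0.127 ] size [0.042 0.044] ang 15.2
red [275. 280.] ctr [0.6018 0.1047] size [0.022 0.06 ] ang 27.8
```

>>> move_arm --commands "0 0 0.8 0 0 0 1;0 0 0.8 0 0 0 1;0 0 0.8 0 0 0 1;0 0 0 0 0 0 1;0 0 0 0 0 0 1"

```text
clock: 4.05
ee_pos: [0.4367, -0.0414, 0.1214]
eef_rot: [0.001, 0.683, 0.731, 0.0]
ft_force: [-0.2, 1.1, -1.0]
gripper_width: 0.0002
gripper_force: 0.0
```

```bash
python3 - <<'E'
from h import *
s=arm.get_state()
c,im,K,P,Q=cam("wrist"); print(s["ee_pos"],proj(s["ee_pos"],K,P,Q),(proj(s["ee_pos"],K,P,Q)-[170,150])*1.3)
t=s["ee_pos"]; print("front edge of tip",(proj(t+[0,.011,0],K,P,Q)-[170,150])*1.3)
rects(im,K,P,Q,"green",.058)
c2,im2,K2,P2,Q2=cam("scene"); print((proj(s["ee_pos"],K2,P2,Q2)-[240,160])*2.5+[390,0]); rects(im2,K2,P2,Q2,"green",.058,roi=(240,160,400,290))
save("w3.png",np.hstack([cv2.resize(im[150:400,170:470],(390,325)),cv2.resize(im2[160:290,240:396],(390,325),interpolation=cv2.INTER_CUBIC)]))
E
```

```text
[ 0.43667774 -0.04142658  0.12136903] [321.78638273 278.6478813 ] [197.32229755 167.24224569]
front edge of tip [199.30024879 140.43561879]
green [321. 241.] ctr [ 0.4363 -0.0396] size [0.03  0.036] ang 3.9
[545.12666948 111.99178617]
green [269. 194.] ctr [ 0.4682 -0.1863] size [0.047 0.042] ang 27.2
green [289. 204.] ctr [ 0.4376 -0.119 ] size [0.038 0.031] ang -18.3
green [301. 223.] ctr [ 0.4438 -0.0361] size [0.038 0.043] ang 5.8
```

View pics/w3.png

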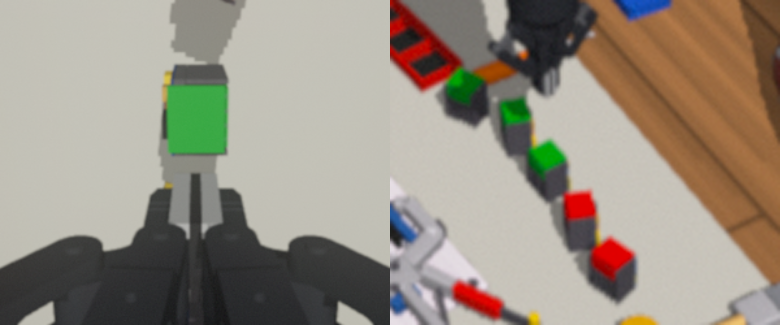

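```bash
python3 - <<'E'
from h import *
s=arm.get_state();c,im,K,P,Q=cam("wrist");c2,im2,K2,P2,Q2=cam("scene")
def d(u,v,K,Q):
    a=np.linalg.inv(K)@[u,v,1];a=Q@[a[0],-a[1],-a[2]];return a/np.linalg.norm(a)
# dark/light tip rows in wrist: gradient along column
g=im[230:330,312:330].mean(2).mean(1).round(0);print(g.astype(int).tolist())
for y in(92,95,98):
    d1=d(320,282,K,Q);d2=d(240+158/2.5,160+y/2.5,K2,Q2)
    t=np.linalg.lstsq(np.c_[d1,-d2],P2-P,rcond=None)[0];print(P+d1*t[0],P2+d2*t[1])
for z in(0,.02,.03,.04):
    print(z,proj(s["ee_pos"]+[0,.011,z],K,P,Q),(proj(s["ee_pos"]+[0,.0,z],K2,P2,Q2)-[240,160])*2.5+[390,0])
E
```

```text
[100, 100, 100, 100, 100, 100, 100, 99, 100, 99, 100, 100, 99, 100, 99, 99, 99, 99, 99, 99, 99, 99, 99, 99, 99, 99, 99, 99, 99, 99, 99, 99, 98, 99, 99, 98, 98, 99, 98, 92, 91, 113, 131, 136, 137, 136, 136, 136, 136, 136, 136, 135, 129, 117, 108, 105, 106, 105, 105, 104, 103, 102, 102, 102, 102, 101, 101, 101, 100, 99, 99, 99, 98, 98, 99, 98, 97, 96, 96, 96, 95, 95, 95, 95, 95, 94, 93, 93, 93, 93, 93, 99, 111, 117, 119, 117, 108, 97, 89, 85]
[ 0.4338292  -0.02730957  0.15936915] [ 0.43763242 -0.03102034  0.16092962]
[ 0.43397899 -0.02956141  0.15364922] [ 0.43699077 -0.03250838  0.15488826]
[ 0.43412966 -0.03182635  0.14789601] [ 0.43634702 -0.03400225  0.14881069]
0 [323.29951763 258.0188539 ] [546.18033572 112.87916279]
0.02 [323.66462124 271.72905598] [545.64290062  99.83025824]
0.03 [323.88152736 279.87421431] [545.37059393  93.21866177]
0.04 [324.12746775 289.10965403] [545.09585167  86.54792992]
```

The actual fingertips sit about 30 mm behind the reported TCP: two views triangulate them at z≈0.152 while the TCP reads 0.121. The board is untouched, so I'll grasp lower.

>>> move_arm --commands "0 0.05 0 0 0 0 -1;0 0 0 0 0 0 -1;0 0 0 0 0 0 -1;0 0 -0.8 0 0 0 -1;0 0 -0.8 0 0 0 -1;0 0 -0.8 0 0 0 -1;0 0 -0.5 0 0 0 -1;0 0 -0.3 0 0 0 -1;0 0 0 0 0 0 -1;0 0 0 0 0 0 0.5;0 0 0 0 0 0 1;0 0 0 0 0 0 1;0 0 0 0 0 0 1;0 0 0 0 0 0 1" --newtons 50

```text
clock: 5.65
ee_pos: [0.437, -0.0396, -0.006]
eef_rot: [0.001, 0.683, 0.731, 0.0]
ft_force: [-0.4, 0.4, 5.9]
gripper_width: 0.0352
gripper_force: 50.8
```

>>> move_arm --commands "0 0 0.5 0 0 0 1;0 0 0.9 0 0 0 1;0 0 0.9 0 0 0 1;0.7 0 0.7 0 0 0 1;0.7 -0.1 0.7 0 0 0.1 1;0.9 -0.15 0.7 0 0 0.1 1;0.9 0 0 0 0 0.1 1;0.9 0 0 0 0 0 1;0.9 0 0 0 0 0 1;0.4 0 0 0 0 0 1;0 0 0 0 0 0 1;0 0 0 0 0 0 1"

```text
clock: 6.85
ee_pos: [0.6518, -0.0491, 0.1685]
eef_rot: [-0.0, 0.666, 0.746, -0.0]
ft_force: [-0.0, 0.0, -1.0]
gripper_width: 0.0354
gripper_force: 50.7
```

```bash
python3 - <<'E'
from h import *
s=arm.get_state();print(s["ee_pos"],s["gripper_width"])
c,im,K,P,Q=cam("wrist");np.savez("w4.npz",im=im,K=K,P=P,Q=Q);save("w4.png",im)
rects(im,K,P,Q,"blue",.028);rects(im,K,P,Q,"yel",.054,15);rects(im,K,P,Q,"green",.07)
E
```

```text
[ 0.65178053 -0.04914685  0.16850332] 0.035359467824084896
blue [279. 223.] ctr [ 0.6167 -0.066 ] size [0.01  0.083] ang 6.0
blue [607. 321.] ctr [ 0.8987 -0.1217] size [0.126 0.279] ang 19.3
yel [284. 266.] ctr [ 0.6243 -0.0857] size [0.025 0.007] ang -6.7
green [ 53. 281.] ctr [ 0.4443 -0.1132] size [0.035 0.028] ang -17.0
green [324. 341.] ctr [ 0.6655 -0.1436] size [0.077 0.091] ang 6.5
green [ 91. 357.] ctr [ 0.4751 -0.1775] size [0.045 0.028] ang 29.7
```

View pics/w4.png

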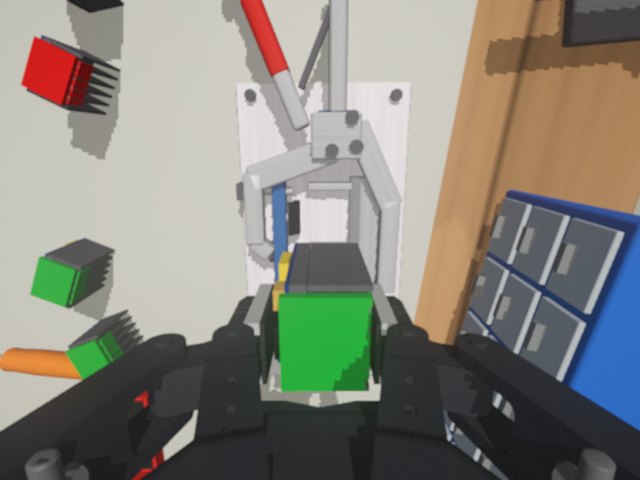

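Wrist view over the jig: held board covers nests 2–3, nest 1 visible with pad (294,218), fence (330,187), bar (279,223), and anvil edge near u≈350.

```bash
python3 - <<'E'
from h import *
d=np.load("w4.npz");im,K,P,Q=[d[k] for k in("im","K","P","Q")]
for v in(206,218,230):
    print(v,[(u,im[v,u].tolist()) for u in range(284,306,2)]);print([(u,int(im[v,u].mean())) for u in range(336,392,2)])
print([(v,int(im[v,315:345].mean())) for v in range(176,246,2)])
print("pad col",[(v,int(im[v,294].mean())) for v in range(190,246,2)])
J=R.from_euler("z",6.5,degrees=True).as_matrix()
def jf(X): return (J.T@(np.array(X)-[.654,-.076,0])).round(4)
for n,p,z in(("pad in",(300,218),.026),("bar",(279,223),.028),("anvil base",(350,218),.01),("anvil top",(360,218),.028),("pad y0",(293,202),.028),("pad y1",(293,236),.028),("fence",(330,187),.024)):
    X=ray(*p,K,P,Q,z);print(n,X.round(4),jf(X))
d=np.load("w0.npz");im,K,P,Q=[d[k] for k in("im","K","P","Q")]
g=im.mean(2)
print("w0 pads",[(v,int(g[v,436:440].min())) for v in range(186,282,2)])
E
```

```text
206 [(284, [82, 116, 163]), (286, [88, 99, 116]), (288, [95, 94, 94]), (290, [74, 72, 70]), (292, [75, 73, 72]), (294, [74, 72, 72]), (296, [74, 72, 71]), (298, [78, 76, 75]), (300, [199, 194, 195]), (302, [229, 224, 224]), (304, [225, 220, 221])]
[(336, 224), (338, 222), (340, 222), (342, 224), (344, 226), (346, 219), (348, 161), (350, 143), (352, 151), (354, 152), (356, 153), (358, 152), (360, 171), (362, 185), (364, 187), (366, 190), (368, 188), (370, 186), (372, 164), (374, 136), (376, 135), (378, 123), (380, 170), (382, 190), (384, 197), (386, 210), (388, 207), (390, 201)]
218 [(284, [82, 116, 165]), (286, [153, 154, 160]), (288, [114, 112, 111]), (290, [71, 69, 69]), (292, [73, 72, 70]), (294, [72, 69, 68]), (296, [74, 72, 71]), (298, [73, 70, 69]), (300, [194, 189, 190]), (302, [229, 224, 224]), (304, [226, 220, 221])]
[(336, 224), (338, 222), (340, 222), (342, 224), (344, 226), (346, 222), (348, 159), (350, 147), (352, 149), (354, 154), (356, 152), (358, 152), (360, 176), (362, 185), (364, 187), (366, 190), (368, 188), (370, 183), (372, 184), (374, 187), (376, 184), (378, 130
[... 1672 characters left out ...]
8 ] [-0.0234  0.0436  0.028 ]
pad y1 [ 0.6286 -0.0655  0.028 ] [-0.024   0.0133  0.028 ]
fence [ 0.6562 -0.0193  0.024 ] [0.0086 0.0561 0.024 ]
w0 pads [(186, 169), (188, 205), (190, 191), (192, 78), (194, 66), (196, 68), (198, 65), (200, 67), (202, 66), (204, 65), (206, 67), (208, 66), (210, 71), (212, 149), (214, 197), (216, 216), (218, 217), (220, 217), (222, 216), (224, 217), (226, 169), (228, 66), (230, 67), (232, 67), (234, 67), (236, 66), (238, 67), (240, 67), (242, 67), (244, 67), (246, 100), (248, 164), (250, 207), (252, 215), (254, 215), (256, 215), (258, 213), (260, 133), (262, 63), (264, 68), (266, 66), (268, 67), (270, 65), (272, 66), (274, 66), (276, 66), (278, 65), (280, 117)]
```

>>> move_arm --commands "0.13 -0.91 0 0 0 0 1;0.13 -0.91 0 0 0 0 1;0.12 -0.92 0 0 0 0 1;0 0 -0.9 0 0 0 1;0 0 -0.9 0 0 0 1;0 0 -0.9 0 0 0 1;0 0 -0.9 0 0 0 1;0 0 -0.25 0 0 0 1;0 0 -0.2 0 0 0 1;0 0 0 0 0 0 1;0 0 0 0 0 0 1"

```text
clock: 8.0
ee_pos: [0.6685, -0.1594, 0.0092]
eef_rot: [0.001, 0.666, 0.746, 0.0]
ft_force: [-0.2, -0.6, -0.2]
gripper_width: 0.0357
gripper_force: 50.7
```

>>> move_arm --commands "-0.04 0.02 -0.1 0 0 0 1;0 0 0 0 0 0 1;0 0 0 0 0 0 -0.3;0 0 0 0 0 0 -0.3;0 0 0 0 0 0 -0.3;0 0 0.3 0 0 0 -0.3;0 0 0.9 0 0 0 -0.3;0 0 0.9 0 0 0 -0.3;0 0 0.9 0 0 0 -0.3;-0.5 0.3 0.9 0 0 0 -0.5;-0.9 0.3 0 0 0 0 -0.5;-0.9 0.3 0 0 0 0 -0.5;-0.9 0.3 0 0 0 0 -0.5;-0.9 0.3 0 0 0 0 -0.5;-0.9 0.3 0 0 0 0 -0.5;0 0 0 0 0 0 -0.5;0 0 0 0 0 0 -0.5"

```text
clock: 9.7
ee_pos: [0.466, -0.0861, 0.1602]
eef_rot: [0.001, 0.666, 0.746, 0.0]
ft_force: [0.2, -0.0, -0.0]
gripper_width: 0.0642
gripper_force: 0.0
```

```bash
python3 - <<'E'
from h import *
s=arm.get_state();print(s["ee_pos"],s["gripper_width"])
c,im,K,P,Q=cam("wrist");np.savez("w5.npz",im=im,K=K,P=P,Q=Q);save("w5.png",im)
rects(im,K,P,Q,"green",.058);rects(im,K,P,Q,"red",.058);rects(im,K,P,Q,"green",.068)
E
```

```text
[ 0.46597629 -0.08612943  0.16023478] 0.06418996749201182
green [276. 267.] ctr [ 0.4341 -0.1201] size [0.036 0.03 ] ang -16.8
green [555. 337.] ctr [ 0.6721 -0.1597] size [0.032 0.032] ang 5.7
green [302. 351.] ctr [ 0.4626 -0.1919] size [0.032 0.036] ang 27.7
red [531.  23.] ctr [0.59  0.074] size [0.015 0.033] ang 29.3
red [310.  44.] ctr [0.4442 0.043 ] size [0.036 0.033] ang -20.4
red [297. 388.] ctr [ 0.4622 -0.2346] size [0.052 0.027] ang 6.3
green [276. 267.] ctr [ 0.4349 -0.1164] size [0.035 0.029] ang -16.8
green [555. 337.] ctr [ 0.6643 -0.1546] size [0.031 0.031] ang 5.7
green [302. 351.] ctr [ 0.4624 -0.1857] size [0.031 0.035] ang 27.7
```

View pics/w5.png

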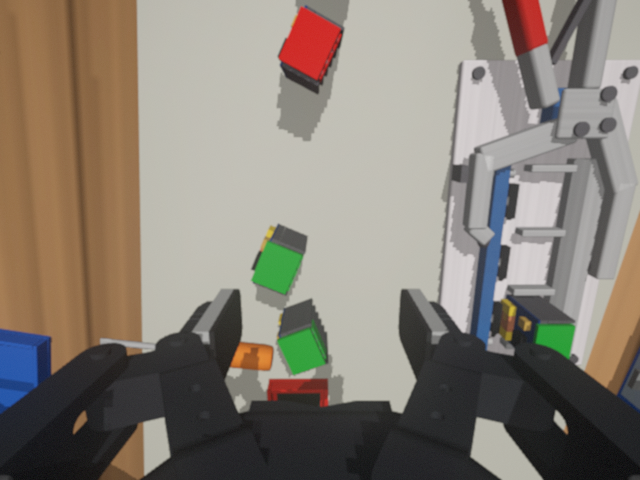

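>>> move_arm --commands "-0.27 -0.28 -0.3 0 0 -0.9 -0.5;-0.27 -0.28 -0.3 0 0 -0.9 -0.5;-0.26 -0.29 -0.3 0 0 -0.91 -0.5;0 0 -0.9 0 0 0 -0.5;0 0 -0.9 0 0 0 -0.5;0 0 -0.9 0 0 0 -0.5;0 0 -0.4 0 0 0 -0.5;0 0 -0.15 0 0 0 -0.5;0 0 0 0 0 0 -0.5;0 0 0 0 0 0 1;0 0 0 0 0 0 1;0 0 0 0 0 0 1;0 0 0 0 0 0 1"

```text
clock: 11.05
ee_pos: [0.435, -0.1208, -0.0055]
eef_rot: [0.001, 0.803, 0.596, 0.001]
ft_force: [0.3, 0.1, 5.9]
gripper_width: 0.0352
gripper_force: 51.0
```

>>> move_arm --commands "0 0 0.5 0 0 0 1;0 0 0.9 0 0 0 1;0 0 0.9 0 0 0 1;0.94 0.07 0.3 0 0 0.45 1;0.94 0.07 0.3 0 0 0.45 1;0.94 0.07 0.3 0 0 0.45 1;0.94 0.07 0 0 0 0.45 1;0.94 0.08 0 0 0 0.45 1;0.94 0.08 0 0 0 0.46 1;0 0 0 0 0 0 1;0 0 0 0 0 0 1"

```text
clock: 12.15
ee_pos: [0.6594, -0.1022, 0.1199]
eef_rot: [-0.001, 0.666, 0.746, -0.0]
ft_force: [0.2, 0.8, -0.8]
gripper_width: 0.035
gripper_force: 55.7
```

>>> move_arm --commands "0.03 -0.02 -0.9 0 0 0 1;0 0 -0.9 0 0 0 1;0 0 -0.9 0 0 0 1;0 0 -0.2 0 0 0 1;0 0 0 0 0 0 1;0 0 0 0 0 0 1"

```text
clock: 12.75
ee_pos: [0.6604, -0.1035, 0.0064]
eef_rot: [0.001, 0.666, 0.746, 0.0]
ft_force: [0.8, -0.7, -0.8]
gripper_width: 0.0353
gripper_force: 56.5
```

>>> move_arm --commands "0 0 -0.05 0 0 0 1;0 0 0 0 0 0 -0.3;0 0 0 0 0 0 -0.3;0 0 0 0 0 0 -0.3;0 0 0.4 0 0 0 -0.3;0 0 0.9 0 0 0 -0.3;0 0 0.9 0 0 0 -0.3;0 0 0.9 0 0 0 -0.3;-0.9 0 0.5 0 0 0.4 -0.3;-0.9 0 0 0 0 0.4 -0.3;-0.9 0 0 0 0 0.4 -0.3;-0.9 0 0 0 0 0.4 -0.3;-0.9 0 0 0 0 0.4 -0.3;-0.3 0 0 0 0 0.4 -0.3;0 0 0 0 0 0 -0.3;0 0 0 0 0 0 -0.3"

```text
clock: 14.35
ee_pos: [0.4693, -0.1036, 0.1481]
eef_rot: [0.001, 0.523, 0.853, 0.0]
ft_force: [-0.1, -0.8, -0.6]
gripper_width: 0.0555
gripper_force: 0.0
```

```bash
python3 - <<'E'
from h import *
s=arm.get_state();print(s["ee_pos"],s["eef_rot"],s["gripper_width"],s["ft_force"])
c,im,K,P,Q=cam("wrist");np.savez("w6.npz",im=im,K=K,P=P,Q=Q);save("w6.png",im)
rects(im,K,P,Q,"green",.058,200);rects(im,K,P,Q,"green",.068,200)
H,S,V=cv2.split(cv2.cvtColor(im,cv2.COLOR_RGB2HSV)); m=((H>8)&(H<16)&(S>180)&(V>120)).astype(np.uint8)
n,l,st,c=cv2.connectedComponentsWithStats(m)
for i in range(1,n):
    if st[i,4]>150:
        p=np.argwhere(l==i)[:,::-1];w=np.array([ray(u,v,K,P,Q,.015)[:2] for u,v in p],np.float32);print("orange",st[i],w.min(0),w.max(0),cv2.minAreaRect(w))
E
```

```text
[ 0.46930717 -0.10355411  0.14811375] [1.05742306e-03 5.22535511e-01 8.52616856e-01 1.36701090e-04] 0.055542863626744154 [-0.10802806 -0.77258869 -0.56930534]
green [265. 327.] ctr [ 0.4646 -0.1913] size [0.023 0.039] ang 19.6
green [543. 336.] ctr [ 0.6666 -0.0982] size [0.033 0.024] ang 2.5
green [265. 327.] ctr [ 0.4636 -0.1857] size [0.023 0.037] ang 19.6
green [543. 336.] ctr [ 0.658  -0.0961] size [0.032 0.023] ang 2.5
orange [ 134  279   75   47 1420] [ 0.3489166  -0.24372736] [ 0.41287825 -0.21759526] ((0.3809758424758911, -0.23117387294769287), (0.06427498906850815, 0.025952478870749474), 1.0904546976089478)
```

View pics/w6.png

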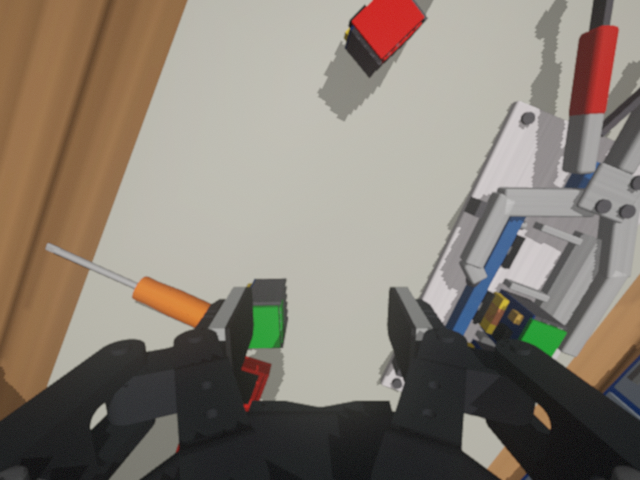

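Wrist view: green_3 at (265,320) with the screwdriver handle end (205,315) just left of it; green in nest 2 at (543,336) is upright. I'll grasp with a narrower opening and slightly higher.

>>> move_arm --commands "-0.05 -0.73 0 0 0 0.08 -0.2;-0.06 -0.74 0 0 0 0 -0.2;-0.06 -0.74 0 0 0 0 -0.2;0 0 -0.7 0 0 0 -0.2;0 0 -0.9 0 0 0 -0.2;0 0 -0.9 0 0 0 -0.2;0 0 -0.8 0 0 0 -0.2;0 0 -0.4 0 0 0 -0.2;0 0 0 0 0 0 -0.2;0 0 0 0 0 0 1;0 0 0 0 0 0 1;0 0 0 0 0 0 1;0 0 0 0 0 0 1"

```text
clock: 15.7
ee_pos: [0.4624, -0.192, -0.0002]
eef_rot: [0.001, 0.517, 0.856, -0.0]
ft_force: [1.4, -0.6, 2.3]
gripper_width: 0.0352
gripper_force: 53.3
```

>>> move_arm --commands "0 0 0.5 0 0 0 1;0 0 0.9 0 0 0 1;0 0 0.9 0 0 0 1;0 0 0.7 0 0 0 1;0.8 0.6 0 0 0 -0.41 1;0.8 0.6 0 0 0 -0.41 1;0.8 0.6 0 0 0 -0.41 1;0.8 0.6 0 0 0 -0.41 1;0.8 0.6 0 0 0 -0.41 1;0.8 0.6 0 0 0 -0.42 1;0 0 0 0 0 0 1;0 0 0 0 0 0 1"

```text
clock: 16.9
ee_pos: [0.6539, -0.047, 0.1185]
eef_rot: [-0.0, 0.665, 0.747, -0.0]
ft_force: [-0.3, 0.0, -1.0]
gripper_width: 0.0351
gripper_force: 52.8
```

>>> move_arm --commands "0.01 -0.01 -0.9 0 0 0 1;0 0 -0.9 0 0 0 1;0 0 -0.6 0 0 0 1;0 0 -0.25 0 0 0 1;0 0 0 0 0 0 1;0 0 0 0 0 0 1"

```text
clock: 17.5
ee_pos: [0.6548, -0.0487, 0.0148]
eef_rot: [0.001, 0.666, 0.746, 0.0]
ft_force: [-0.1, -0.1, -0.8]
gripper_width: 0.0349
gripper_force: 52.8
```

>>> move_arm --commands "0 0.02 -0.1 0 0 0 1;0 0 0 0 0 0 -0.3;0 0 0 0 0 0 -0.3;0 0 0 0 0 0 -0.3;0 0 0.3 0 0 0 -0.3;0 0 0.9 0 0 0 -0.3;0 0 0.9 0 0 0 -0.3;0 0 0.9 0 0 0 -0.3;0 0.5 0.9 0 0 0 -0.3;-0.4 0.8 0.7 0 0 0 -0.3;-0.4 0.8 0 0 0 0 -0.3;0 0 0 0 0 0 -0.3;0 0 0 0 0 0 -0.3"

```text
clock: 18.8
ee_pos: [0.6223, 0.0373, 0.194]
eef_rot: [0.001, 0.665, 0.747, 0.0]
ft_force: [-0.5, -1.1, -1.2]
gripper_width: 0.0553
gripper_force: 0.0
```

```bash
python3 - <<'E'
from h import *
s=arm.get_state();print(s["ee_pos"],s["gripper_width"])
c,im,K,P,Q=cam("wrist");np.savez("w7.npz",im=im,K=K,P=P,Q=Q);save("w7.png",im)
rects(im,K,P,Q,"green",.068,200);rects(im,K,P,Q,"red",.046,200);rects(im,K,P,Q,"yel",.054,40);rects(im,K,P,Q,"red",.058,400)
E
```

```text
[0.62225535 0.03727221 0.19400236] 0.05533878221886873
green [346. 321.] ctr [ 0.6551 -0.0486] size [0.031 0.037] ang 6.6
green [345. 372.] ctr [ 0.6614 -0.1016] size [0.03  0.037] ang 6.6
red [121.  92.] ctr [0.4478 0.1243] size [0.041 0.038] ang 17.1
red [295. 155.] ctr [0.5939 0.0898] size [0.014 0.055] ang 28.7
red [114. 189.] ctr [0.4402 0.0417] size [0.038 0.035] ang -20.4
red [150. 452.] ctr [ 0.468  -0.2397] size [0.077 0.036] ang -42.5
yel [158.  13.] ctr [0.4808 0.1818] size [0.04 0.02] ang 6.7
yel [261.  74.] ctr [0.5613 0.1492] size [0.01  0.012] ang 33.4
yel [327. 290.] ctr [ 0.6355 -0.0263] size [0.013 0.004] ang -1.8
yel [326. 385.] ctr [ 0.6468 -0.1273] size [0.004 0.013] ang 6.8
red [121.  92.] ctr [0.454  0.1235] size [0.039 0.036] ang 17.1
red [295. 155.] ctr [0.5946 0.0904] size [0.013 0.053] ang 28.7
red [114. 189.] ctr [0.4466 0.0441] size [0.037 0.034] ang -20.4
red [150. 452.] ctr [ 0.4734 -0.2269] size [0.074 0.035] ang -42.5
```

View pics/w7.png

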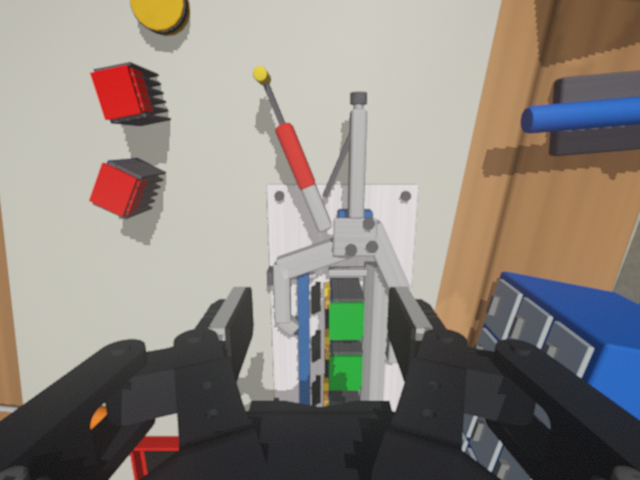

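Wrist view: greens upright in nests 1 (346,321) and 2 (345,372), nest 3 hidden; red sleeve (295,155), lever roll (261,74), fixed handle end (358,95).

```bash
python3 - <<'E'
from h import *
d=np.load("w7.npz");im,K,P,Q=[d[k] for k in("im","K","P","Q")]
def X(u,v,z): return ray(u,v,K,P,Q,z)[:2].round(4)
for v in(120,140,160,180): print(v,[(u,int(im[v,u].mean())) for u in range(338,380,2)])
print("col",[(v,int(im[v,358].mean())) for v in range(84,112,2)])
print("end",X(358,93,.04),"red-l/r at v155",[(u,im[155,u].tolist()) for u in range(276,318,3)])
a=np.array([.6013,.0762]);e=X(358,93,.04);y=np.array([-.1132,.9936]);x=np.array([.9936,.1132])
f=e-.062*y;print("fixed grip",f,"sep in jig",(f-a)@x,(f-a)@y)
for v in(140,160): print(X(351,v,.045),X(366,v,.045))
E
```

```text
120 [(338, 201), (340, 202), (342, 201), (344, 187), (346, 175), (348, 161), (350, 107), (352, 156), (354, 183), (356, 186), (358, 186), (360, 186), (362, 186), (364, 180), (366, 164), (368, 197), (370, 200), (372, 201), (374, 200), (376, 199), (378, 200)]
140 [(338, 201), (340, 194), (342, 151), (344, 141), (346, 106), (348, 110), (350, 116), (352, 164), (354, 185), (356, 185), (358, 185), (360, 184), (362, 184), (364, 173), (366, 176), (368, 200), (370, 200), (372, 200), (374, 199), (376, 199), (378, 199)]
160 [(338, 112), (340, 112), (342, 115), (344, 137), (346, 144), (348, 124), (350, 124), (352, 170), (354, 185), (356, 183), (358, 184), (360, 184), (362, 181), (364, 168), (366, 182), (368, 199), (370, 199), (372, 199), (374, 199), (376, 199), (378, 199)]
180 [(338, 152), (340, 146), (342, 145), (344, 143), (346, 144), (348, 117), (350, 140), (352, 175), (354, 182), (356, 181), (358, 184), (360, 183), (362, 178), (364, 163), (366, 196), (368, 198), (370, 198), (372, 198), (374, 198), (376, 197), (378, 198)]
col [(84, 202), (86, 203), (88, 202), (90, 194), (92, 122), (94, 107), (96, 108), (98, 108), (100, 106), (102, 104), (104, 149), (106, 183), (108, 176), (110, 186)]
end [0.641  0.1465] red-l/r at v155 [(276, [180, 178, 169]), (279, [149, 147, 138]), (282, [149, 147, 139]), (285, [146, 102, 95]), (288, [193, 69, 63]), (291, [207, 73, 65]), (294, [211, 74, 67]), (297, [211, 74, 67]), (300, [208, 72, 64]), (303, [180, 73, 67]), (306, [201, 198, 189]), (309, [205, 203, 193]), (312, [205, 203, 193]), (315, [205, 202, 193])]
fixed grip [0.6480184 0.0848968] sep in jig 0.04740388000000005 0.0033526175999999855
[0.64   0.1081] [0.6527 0.1096]
[0.6423 0.0917] [0.6552 0.0932]
```

>>> move_arm --commands "0.08 0.54 0 0 0 0 -1;0 0.54 0 0 0 0 -1;0 0 -0.5 0 0 0 -1;0 0 -0.9 0 0 0 -1;0 0 -0.9 0 0 0 -1;0 0 -0.9 0 0 0 -1;0 0 -0.9 0 0 0 -1;0 0 -0.7 0 0 0 -1;0 0 -0.5 0 0 0 -1;0 0 0 0 0 0 -1;0 0 0 0 0 0 -1" --newtons 40

```text
clock: 19.95
ee_pos: [0.6254, 0.0792, -0.0189]
eef_rot: [-0.0, 0.666, 0.746, -0.0]
ft_force: [0.7, -0.2, 1.2]
gripper_width: 0.0857
gripper_force: 0.0
```

>>> move_arm --commands "0 0 0 0 0 0 -0.6;0 0 0 0 0 0 -0.6;0.07 0.01 0 0 0 0 -0.47;0 0 0 0 0 0 -0.47;0.07 0.01 0 0 0 0 -0.34;0 0 0 0 0 0 -0.34;0.07 0.01 0 0 0 0 -0.2;0 0 0 0 0 0 -0.2;0.07 0 0 0 0 0 -0.07;0 0 0 0 0 0 -0.07;0.07 0 0 0 0 0 0.06;0 0 0 0 0 0 0.06;0 0 0 0 0 0 0.06"

```text
clock: 21.25
ee_pos: [0.6395, 0.0812, -0.0188]
eef_rot: [0.0, 0.665, 0.746, 0.0]
ft_force: [-4.7, 1.0, 2.5]
gripper_width: 0.0403
gripper_force: 2.0
```

Now a firm squeeze, then check.

>>> move_arm --commands "0 0 0 0 0 0 0.3;0 0 0 0 0 0 1;0 0 0 0 0 0 1;0 0 0 0 0 0 1;0 0 0 0 0 0 1"

```text
clock: 21.75
ee_pos: [0.6386, 0.0813, -0.0186]
eef_rot: [-0.0, 0.666, 0.746, -0.0]
ft_force: [-9.3, 1.3, 8.0]
gripper_width: 0.0366
gripper_force: 40.8
```

>>> move_arm --commands "0 0 0 0 0 0 -0.6;0 0 0 0 0 0 -0.6;0 0 0 0 0 0 -0.6;0 0 0.3 0 0 0 -0.6;0 0 0.9 0 0 0 -0.6;0 0 0.9 0 0 0 -0.6;0 0 0.9 0 0 0 -0.6;0 0 0.9 0 0 0 -0.6;0 0 0.9 0 0 0 -0.6;-0.5 0.2 0 0 0 0 -0.6;0 0 0 0 0 0 -0.6;0 0 0 0 0 0 -0.6"

```text
clock: 22.95
ee_pos: [0.6195, 0.0892, 0.1733]
eef_rot: [0.0, 0.665, 0.747, 0.0]
ft_force: [-0.6, 0.3, -0.2]
gripper_width: 0.0683
gripper_force: 0.0
```

```bash
python3 - <<'E'
from h import *
s=arm.get_state();print(s["ee_pos"],s["gripper_width"],s["clock"])
c,im,K,P,Q=cam("wrist");np.savez("w8.npz",im=im,K=K,P=P,Q=Q);save("w8.png",im)
rects(im,K,P,Q,"green",.068,200);rects(im,K,P,Q,"red",.046,200);rects(im,K,P,Q,"yel",.054,40);rects(im,K,P,Q,"blue",.028,200)
E
```

```text
[0.61951762 0.08915453 0.17327399] 0.06830167528576032 22.95
green [349. 384.] ctr [ 0.6604 -0.0476] size [0.03  0.038] ang 7.1
red [ 79. 116.] ctr [0.4229 0.1531] size [0.043 0.038] ang 11.8
red [327. 213.] ctr [0.6241 0.0982] size [0.012 0.055] ang 6.6
red [105. 254.] ctr [0.4395 0.0405] size [0.038 0.034] ang -20.6
yel [149.  62.] ctr [0.4802 0.197 ] size [0.04  0.039] ang 6.6
yel [329. 128.] ctr [0.6171 0.1663] size [0.01  0.009] ang -39.4
yel [329. 346.] ctr [ 0.639  -0.0194] size [0.005 0.015] ang 7.0
yel [328. 395.] ctr [ 0.6453 -0.0711] size [0.005 0.011] ang 6.8
blue [585. 180.] ctr [0.8418 0.15  ] size [0.097 0.023] ang 11.2
blue [589. 359.] ctr [ 0.8938 -0.0175] size [0.048 0.18 ] ang -20.6
blue [310. 369.] ctr [ 0.6255 -0.065 ] size [0.01  0.081] ang 6.3
```

Locked: the handle lies at 6.6°, parallel to the jig. I'll wait while moving over beside the lever with the fingers shut.

>>> move_arm --commands "0.26 0.67 0 0 0 0 1;0.26 0.67 0 0 0 0 1;0.27 0.66 0 0 0 0 1;0 0 0 0 0 0 1;0 0 0 0 0 0 1;0 0 0 0 0 0 1;0 0 0 0 0 0 1;0 0 0 0 0 0 1;0 0 0 0 0 0 1;0 0 0 0 0 0 1;0 0 0 0 0 0 1;0 0 0 0 0 0 1;0 0 0 0 0 0 1;0 0 0 0 0 0 1;0 0 0 0 0 0 1;0 0 0 0 0 0 1;0 0 0 0 0 0 1;0 0 0 0 0 0 1;0 0 0 0 0 0 1;0 0 0 0 0 0 1"

```text
clock: 25.0
ee_pos: [0.651, 0.1692, 0.1729]
eef_rot: [0.0, 0.665, 0.746, 0.0]
ft_force: [0.3, 0.2, -0.3]
gripper_width: -0.0004
gripper_force: 0.0
```

>>> move_arm --commands "0 0 0 0 0 0 1;0 0 0 0 0 0 1;0 0 0 0 0 0 1;0 0 0 0 0 0 1;0 0 0 0 0 0 1;0 0 0 0 0 0 1;0 0 0 0 0 0 1;0 0 0 0 0 0 1;0 0 0 0 0 0 1;0 0 0 0 0 0 1;0 0 -0.5 0 0 0 1;0 0 -0.9 0 0 0 1;0 0 -0.9 0 0 0 1;0 0 -0.9 0 0 0 1;0 0 -0.9 0 0 0 1;0 0 -0.4 0 0 0 1;0 0 0 0 0 0 1"

```text
clock: 26.7
ee_pos: [0.6489, 0.169, -0.0097]
eef_rot: [-0.002, 0.665, 0.746, -0.002]
ft_force: [-0.3, -0.2, -0.1]
gripper_width: -0.0001
gripper_force: 0.0
```

>>> move_arm --commands "-0.25 -0.03 0 0 0 0 1;-0.25 -0.03 0 0 0 0 1;-0.2 -0.02 0 0 0 0 1;-0.2 -0.02 0 0 0 0 1;-0.15 -0.02 0 0 0 0 1;-0.15 -0.02 0 0 0 0 1;-0.1 -0.01 0 0 0 0 1;0 0 0 0 0 0 1"

```text
clock: 27.5
ee_pos: [0.5983, 0.1632, -0.0072]
eef_rot: [-0.0, 0.665, 0.746, -0.0]
ft_force: [-0.0, -0.6, -0.4]
gripper_width: -0.0002
gripper_force: 0.0
```

>>> move_arm --commands "0.1 0 0 0 0 0 1;0.1 0 0.5 0 0 0 1;0 0 0.9 0 0 0 1;0 0 0.9 0 0 0 1;0 0 0.9 0 0 0 1;0 0 0.9 0 0 0 -0.3;0 -0.9 0.5 0 0 0 -0.3;0 -0.9 0 0 0 0 -0.3;0 -0.9 0 0 0 0 -0.3;0 -0.3 0 0 0 0 -0.3;0 0 0 0 0 0 -0.3;0 0 0 0 0 0 -0.3"

```text
clock: 28.7
ee_pos: [0.6071, 0.0437, 0.1768]
eef_rot: [-0.0, 0.666, 0.746, 0.0]
ft_force: [0.1, 0.3, 0.0]
gripper_width: 0.0557
gripper_force: 0.0
```

```bash
python3 - <<'E'
from h import *
s=arm.get_state();print(s["ee_pos"],s["gripper_width"],s["clock"])
c,im,K,P,Q=cam("wrist");np.savez("w9.npz",im=im,K=K,P=P,Q=Q);save("w9.png",im)
rects(im,K,P,Q,"green",.068,200);rects(im,K,P,Q,"red",.046,200);rects(im,K,P,Q,"yel",.054,40);rects(im,K,P,Q,"blue",.028,200)
E
```

```text
[0.60710642 0.04374954 0.17678802] 0.05569201701467923 28.7
green [369. 338.] ctr [ 0.6601 -0.0479] size [0.031 0.038] ang 6.5
green [368. 387.] ctr [ 0.6653 -0.0961] size [0.031 0.027] ang 6.5
red [95. 55.] ctr [0.4227 0.1543] size [0.042 0.038] ang 12.0
red [311. 166.] ctr [0.5935 0.0902] size [0.013 0.055] ang 28.7
red [121. 202.] ctr [0.4382 0.0424] size [0.038 0.031] ang -20.4
red [150. 463.] ctr [ 0.4596 -0.2261] size [0.049 0.019] ang -42.9
yel [167.  15.] ctr [0.4797 0.1836] size [0.039 0.022] ang 6.5
yel [276.  82.] ctr [0.5607 0.1498] size [0.009 0.011] ang 37.6
yel [347. 305.] ctr [ 0.6385 -0.0241] size [0.004 0.013] ang 7.6
yel [347. 354.] ctr [ 0.6446 -0.0731] size [0.004 0.014] ang 7.6
blue [599. 124.] ctr [0.83  0.151] size [0.071 0.023] ang 11.2
blue [602. 331.] ctr [ 0.9036 -0.0504] size [0.083 0.205] ang 40.1
blue [317. 345.] ctr [ 0.6185 -0.0888] size [0.01  0.131] ang 6.6
```

Clamp is fully open (sleeve back at 28.7°, lever at its start position). I'll unload nest 1.

>>> move_arm --commands "0.44 -0.76 0 0 0 0 -0.08;0.44 -0.76 0 0 0 0 -0.08;0.45 -0.77 0 0 0 0 -0.08;0 0 -0.6 0 0 0 -0.08;0 0 -0.9 0 0 0 -0.08;0 0 -0.9 0 0 0 -0.08;0 0 -0.9 0 0 0 -0.08;0 0 -0.6 0 0 0 -0.08;0 0 -0.3 0 0 0 -0.08;0 0 0 0 0 0 -0.08;0 0 0 0 0 0 1;0 0 0 0 0 0 1;0 0 0 0 0 0 1;0 0 0 0 0 0 1" --newtons 50

```text
clock: 30.15
ee_pos: [0.6604, -0.0484, 0.0101]
eef_rot: [0.0, 0.665, 0.746, 0.0]
ft_force: [-5.2, 1.8, 3.1]
gripper_width: 0.0349
gripper_force: 52.9
```

>>> move_arm --commands "0 0 0.5 0 0 0 1;0 0 0.9 0 0 0 1;0 0 0.9 0 0 0 1;0 0 0.9 0 0 0 1;-0.44 0.88 0.1 0 0 -0.13 1;-0.44 0.88 0.1 0 0 -0.13 1;-0.44 0.88 0.1 0 0 -0.13 1;-0.44 0.88 0.1 0 0 -0.13 1;-0.44 0.88 0.1 0 0 -0.13 1;-0.44 0.88 0 0 0 -0.13 1;-0.44 0.88 0 0 0 -0.13 1;-0.44 0.88 0 0 0 -0.13 1;-0.44 0.8 0 0 0 -0.13 1;0 0 0 0 0 0 1;0 0 0 0 0 0 1"

```text
clock: 31.65
ee_pos: [0.5023, 0.2659, 0.1579]
eef_rot: [0.001, 0.728, 0.686, 0.001]
ft_force: [-0.4, 0.1, -0.4]
gripper_width: 0.035
gripper_force: 52.3
```

```bash
python3 - <<'E'
from h import *
s=arm.get_state();print(s["ee_pos"],s["gripper_width"],s["clock"])
c,im,K,P,Q=cam("wrist");np.savez("w10.npz",im=im,K=K,P=P,Q=Q);save("w10.png",im)
H,S,V=cv2.split(cv2.cvtColor(im,cv2.COLOR_RGB2HSV))
rects(im,K,P,Q,"green",.02,200)
m=((H>45)&(H<80)&(S>100)).astype(np.uint8);m[290:]=0
ct,h=cv2.findContours(m,cv2.RETR_CCOMP,cv2.CHAIN_APPROX_NONE)
for k,c in enumerate(ct):
    if cv2.contourArea(c)>300:
        w=np.array([ray(u,v,K,P,Q,.02)[:2] for u,v in c[:,0]],np.float32);r=cv2.minAreaRect(w);print("hole" if h[0,k,3]>=0 else "outer",c[:,0].min(0),c[:,0].max(0),r)
E
```

```text
[0.50232384 0.2659407  0.1578644 ] 0.034987219575130034 31.65
green [306.  47.] ctr [0.498  0.3845] size [0.103 0.059] ang -3.5
green [299. 141.] ctr [0.4954 0.3448] size [0.044 0.054] ang -8.9
green [324. 335.] ctr [0.4995 0.1535] size [0.098 0.084] ang -3.5
outer [266   0] [345 218] ((0.4958890378475189, 0.35278305411338806), (0.1666775792837143, 0.05988867208361626), 86.33525848388672)
hole [280 157] [334 207] ((0.49290910363197327, 0.30025714635849), (0.04201492667198181, 0.04508371278643608), 86.56279754638672)
hole [279  88] [334 143] ((0.496245414018631, 0.35346531867980957), (0.042141616344451904, 0.044375669211149216), 86.59481811523438)
hole [278  13] [335  73] ((0.49981415271759033, 0.40628284215927124), (0.04178367555141449, 0.04384195804595947), 86.62666320800781)
```

View pics/w10.png

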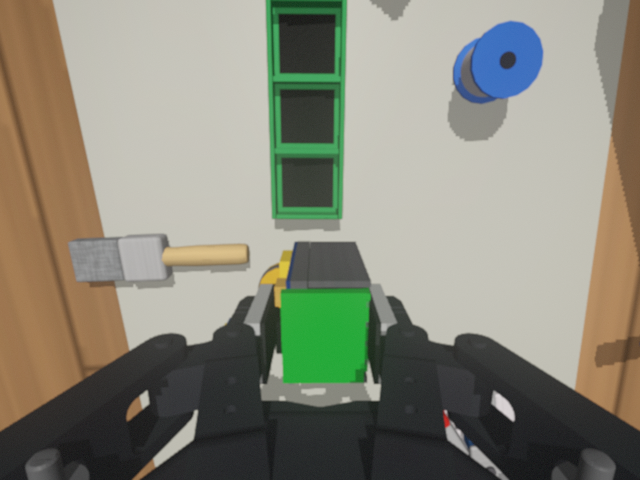

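Pass tray nests at (307,183), (307,116), (307,43); grip still fine. I'll place in the far nest.

>>> move_arm --commands "-0.02 0.9 0 0 0 0 1;-0.02 0.9 0 0 0 0 1;-0.02 0.9 0 0 0 0 1;-0.02 0.9 0 0 0 0 1;0 0 -0.6 0 0 0 1;0 0 -0.9 0 0 0 1;0 0 -0.9 0 0 0 1;0 0 -0.8 0 0 0 1;0 0 -0.4 0 0 0 1;0 0 -0.15 0 0 0 1;0 0 0 0 0 0 1;0 0 0 0 0 0 1"

```text
clock: 32.9
ee_pos: [0.5, 0.4096, 0.0089]
eef_rot: [0.0, 0.728, 0.685, 0.001]
ft_force: [-0.3, 0.4, 0.1]
gripper_width: 0.0349
gripper_force: 52.3
```

>>> move_arm --commands "0 0 -0.1 0 0 0 1;0 0 0 0 0 0 -0.3;0 0 0 0 0 0 -0.3;0 0 0 0 0 0 -0.3;0 0 0.3 0 0 0 -0.3;0 0 0.9 0 0 0 -0.3;0 0 0.9 0 0 0 -0.3;0 0 0.9 0 0 0 -0.3;0.28 -0.9 0.3 0 0 0.1 -0.3;0.28 -0.9 0.3 0 0 0.1 -0.3;0.28 -0.9 0.3 0 0 0.1 -0.3;0.28 -0.9 0 0 0 0.1 -0.3;0.28 -0.9 0 0 0 0.1 -0.3;0.28 -0.9 0 0 0 0.1 -0.3;0.28 -0.9 0 0 0 0.1 -0.3;0.28 -0.9 0 0 0 0.1 -0.3;0.28 -0.9 0 0 0 0.1 -0.3;0.28 -0.9 0 0 0 0.1 -0.3;0.28 -0.9 0 0 0 0.1 -0.2;0.28 -0.9 0 0 0 0.1 -0.08"

```text
clock: 34.9
ee_pos: [0.6334, -0.0244, 0.1603]
eef_rot: [0.001, 0.664, 0.748, 0.0]
ft_force: [0.4, 0.5, 0.9]
gripper_width: 0.0459
gripper_force: 0.0
```

>>> move_arm --commands "0.28 -0.4 0 0 0 0 -0.08;0 0 0 0 0 0 -0.08;0 0 0 0 0 0 -0.08"

```text
clock: 35.2
ee_pos: [0.6441, -0.0387, 0.1596]
eef_rot: [0.0, 0.664, 0.748, 0.0]
ft_force: [-0.3, 0.8, 0.4]
gripper_width: 0.0461
gripper_force: 0.0
```

```bash
python3 - <<'E'
from h import *
s=arm.get_state();print(s["ee_pos"],s["gripper_width"],s["clock"])
c,im,K,P,Q=cam("wrist")
rects(im,K,P,Q,"green",.068,200);rects(im,K,P,Q,"red",.058,200)
c,im,K,P,Q=cam("top");rects(im,K,P,Q,"green",.062,40,roi=(150,200,240,245));rects(im,K,P,Q,"green",.068,20,roi=(300,140,420,200))
E
```

```text
[ 0.6441147  -0.03874693  0.15955681] 0.04613562998625619 35.2
green [339. 313.] ctr [ 0.6664 -0.102 ] size [0.031 0.037] ang 6.8
green [339. 373.] ctr [ 0.673  -0.1554] size [0.03  0.036] ang 6.7
red [272.  45.] ctr [0.5955 0.0861] size [0.013 0.053] ang 28.7
red [56. 86.] ctr [0.4501 0.0422] size [0.037 0.042] ang -20.3
red [154. 453.] ctr [ 0.5181 -0.2656] size [0.033 0.019] ang -35.9
```

>>> move_arm --commands "0.28 -0.79 0 0 0 0 -0.08;0.28 -0.79 -0.3 0 0 0 -0.08;0 0 -0.9 0 0 0 -0.08;0 0 -0.9 0 0 0 -0.08;0 0 -0.9 0 0 0 -0.08;0 0 -0.5 0 0 0 -0.08;0 0 -0.28 0 0 0 -0.08;0 0 0 0 0 0 -0.08;0 0 0 0 0 0 1;0 0 0 0 0 0 1;0 0 0 0 0 0 1;0 0 0 0 0 0 1"

```text
clock: 36.5
ee_pos: [0.6666, -0.1019, 0.0093]
eef_rot: [0.0, 0.664, 0.748, 0.0]
ft_force: [-5.3, 1.2, 2.4]
gripper_width: 0.0349
gripper_force: 52.2
```

>>> move_arm --commands "0 0 0.5 0 0 0 1;0 0 0.9 0 0 0 1;0 0 0.9 0 0 0 1;0 0 0.9 0 0 0 1;-0.35 0.95 0 0 0 -0.1 1;-0.35 0.95 0 0 0 -0.1 1;-0.35 0.95 0 0 0 -0.1 1;-0.35 0.95 0 0 0 -0.1 1;-0.36 0.95 0 0 0 -0.1 1;-0.36 0.95 0 0 0 -0.1 1;-0.36 0.95 0 0 0 -0.1 1;-0.36 0.95 0 0 0 -0.1 1;-0.36 0.95 0 0 0 -0.1 1;-0.36 0.95 0 0 0 -0.1 1;-0.36 0.95 0 0 0 -0.1 1;-0.36 0.95 0 0 0 -0.1 1;0 0 0 0 0 0 1;0 0 0 0 0 0 1"

```text
clock: 38.3
ee_pos: [0.4956, 0.355, 0.1371]
eef_rot: [0.001, 0.728, 0.686, 0.001]
ft_force: [0.5, -0.2, -0.7]
gripper_width: 0.035
gripper_force: 51.8
```

>>> move_arm --commands "0 0 -0.6 0 0 0 1;0 0 -0.9 0 0 0 1;0 0 -0.9 0 0 0 1;0 0 -0.5 0 0 0 1;0 0 -0.3 0 0 0 1;0 0 -0.1 0 0 0 1;0 0 0 0 0 0 1;0 0 0 0 0 0 -0.3;0 0 0 0 0 0 -0.3;0 0 0 0 0 0 -0.3;0 0 0.3 0 0 0 -0.3;0 0 0.9 0 0 0 -0.3;0 0 0.9 0 0 0 -0.3;0 0 0.9 0 0 0 -0.3"

```text
clock: 39.7
ee_pos: [0.4953, 0.354, 0.1263]
eef_rot: [0.0, 0.728, 0.685, 0.0]
ft_force: [0.9, 0.5, 0.1]
gripper_width: 0.0557
gripper_force: 0.0
```

>>> move_arm --commands "0.35 -0.93 0.3 0 0 0.1 -0.3;0.35 -0.93 0.3 0 0 0.1 -0.3;0.35 -0.93 0.3 0 0 0.1 -0.3;0.35 -0.93 0 0 0 0.1 -0.3;0.35 -0.93 0 0 0 0.1 -0.3;0.35 -0.93 0 0 0 0.1 -0.3;0.35 -0.93 0 0 0 0.1 -0.3;0.35 -0.93 0 0 0 0.1 -0.3;0.35 -0.93 0 0 0 0.1 -0.3;0.35 -0.93 0 0 0 0.1 -0.3;0.35 -0.93 0 0 0 0.1 -0.2;0.35 -0.93 0 0 0 0.1 -0.08;0.22 -0.9 0 0 0 0 -0.08;0 0 0 0 0 0 -0.08;0 0 0 0 0 0 -0.08"

```text
clock: 41.2
ee_pos: [0.6722, -0.1292, 0.1604]
eef_rot: [0.0, 0.664, 0.747, 0.0]
ft_force: [0.2, 1.0, 0.6]
gripper_width: 0.0459
gripper_force: 0.0
```

```bash
python3 - <<'E'
from h import *
s=arm.get_state();print(s["ee_pos"],s["gripper_width"],s["clock"])
c,im,K,P,Q=cam("wrist")
rects(im,K,P,Q,"green",.068,200);rects(im,K,P,Q,"red",.058,200)
E
```

```text
[ 0.67218738 -0.12916055  0.16038296] 0.04593007562044093 41.2
green [318. 269.] ctr [ 0.6728 -0.1567] size [0.03  0.035] ang 6.7
red [ 85. 339.] ctr [ 0.4854 -0.2465] size [0.08  0.041] ang 41.5
red [139. 463.] ctr [ 0.5307 -0.3711] size [0.033 0.011] ang -34.4
```

>>> move_arm --commands "0.02 -0.69 -0.3 0 0 0 -0.08;0 0 -0.9 0 0 0 -0.08;0 0 -0.9 0 0 0 -0.08;0 0 -0.9 0 0 0 -0.08;0 0 -0.5 0 0 0 -0.08;0 0 -0.28 0 0 0 -0.08;0 0 0 0 0 0 -0.08;0 0 0 0 0 0 1;0 0 0 0 0 0 1;0 0 0 0 0 0 1;0 0 0 0 0 0 1;0 0 0.5 0 0 0 1;0 0 0.9 0 0 0 1;0 0 0.9 0 0 0 1;0 0 0.9 0 0 0 1"

```text
clock: 42.75
ee_pos: [0.6736, -0.1561, 0.1399]
eef_rot: [0.001, 0.664, 0.748, 0.001]
ft_force: [0.4, -0.6, -0.8]
gripper_width: 0.0354
gripper_force: 51.6
```

>>> move_arm --commands "-0.38 0.95 0 0 0 -0.1 1;-0.38 0.95 0 0 0 -0.1 1;-0.38 0.95 0 0 0 -0.1 1;-0.38 0.95 0 0 0 -0.1 1;-0.38 0.95 0 0 0 -0.1 1;-0.38 0.95 0 0 0 -0.1 1;-0.38 0.95 0 0 0 -0.1 1;-0.38 0.95 0 0 0 -0.1 1;-0.38 0.95 0 0 0 -0.1 1;-0.38 0.95 0 0 0 -0.1 1;-0.37 0.94 0 0 0 -0.1 1;-0.37 0.94 0 0 0 -0.1 1;0 0 0 0 0 0 1;0 0 0 0 0 0 1"

```text
clock: 44.15
ee_pos: [0.4917, 0.3002, 0.1381]
eef_rot: [0.001, 0.728, 0.686, 0.001]
ft_force: [0.2, -0.1, -1.3]
gripper_width: 0.035
gripper_force: 51.5
```

```bash
python3 - <<'E'
from h import *
s=arm.get_state();print(s["ee_pos"],s["gripper_width"],s["clock"],s["eef_rot"])
c,im,K,P,Q=cam("wrist");rects(im,K,P,Q,"green",.062,200)
E
```

```text
[0.49169198 0.30017154 0.13805785] 0.03500076809496567 44.15 [6.43147762e-04 7.27579278e-01 6.86022434e-01 1.09590597e-03]
green [318.  75.] ctr [0.4954 0.4019] size [0.052 0.044] ang -3.5
green [357.  93.] ctr [0.5163 0.3873] size [0.078 0.013] ang -3.9
green [324. 165.] ctr [0.499  0.3506] size [0.039 0.038] ang -5.4
green [324. 337.] ctr [0.4898 0.2207] size [0.079 0.067] ang -3.3
```

>>> move_arm --commands "0.02 -0.03 -0.6 0 0 0 1;0 0 -0.9 0 0 0 1;0 0 -0.9 0 0 0 1;0 0 -0.5 0 0 0 1;0 0 -0.3 0 0 0 1;0 0 -0.12 0 0 0 1;0 0 0 0 0 0 1;0 0 0 0 0 0 -0.3;0 0 0 0 0 0 -0.3;0 0 0 0 0 0 -0.3;0 0 0.3 0 0 0 -0.3;0 0 0.9 0 0 0 -0.3;0 0 0.9 0 0 0 -0.3;0 0 0.9 0 0 0 -0.3;-0.2 -0.9 0.3 0 0 0.2 -0.3;-0.3 -0.9 0.3 0 0 0.2 -0.3;-0.3 -0.9 0.3 0 0 0.2 -0.4;-0.3 -0.9 0 0 0 0.2 -0.4;0 0 0 0 0 0 -0.4;0 0 0 0 0 0 -0.4"

```text
clock: 46.2
ee_pos: [0.4486, 0.1536, 0.1609]
eef_rot: [0.001, 0.687, 0.727, 0.001]
ft_force: [-0.4, -0.2, -0.0]
gripper_width: 0.0598
gripper_force: 0.0
```

```bash
python3 - <<'E'
from h import *
s=arm.get_state();print(s["ee_pos"],s["gripper_width"],s["clock"],s["eef_rot"])
c,im,K,P,Q=cam("wrist");rects(im,K,P,Q,"red",.058,200);rects(im,K,P,Q,"yel",.021,200)
c,im,K,P,Q=cam("top");rects(im,K,P,Q,"green",.062,20,roi=(150,200,240,245))
c,im,K,P,Q=cam("scene");rects(im,K,P,Q,"green",.062,20,roi=(320,290,400,390))
E
```

```text
[0.44858471 0.15359586 0.16087398] 0.0598103394888841 46.2 [5.96353179e-04 6.86632292e-01 7.27004219e-01 7.77510504e-04]
red [289. 229.] ctr [0.4239 0.153 ] size [0.032 0.036] ang 12.1
red [481. 306.] ctr [0.5836 0.0973] size [0.014 0.057] ang 29.3
red [307. 352.] ctr [0.4428 0.0464] size [0.037 0.03 ] ang -20.8
yel [341. 164.] ctr [0.463  0.2026] size [0.042 0.044] ang 3.3
green [348. 314.] ctr [0.499  0.2982] size [0.042 0.037] ang -2.7
green [360. 352.] ctr [0.5164 0.3792] size [0.17  0.059] ang -3.7
green [360. 331.] ctr [0.5016 0.3477] size [0.048 0.036] ang -3.5
green [371. 349.] ctr [0.5057 0.4054] size [0.047 0.036] ang -2.6
```

>>> move_arm --commands "-0.31 -0.01 -0.2 0 0 0.52 -0.4;-0.31 0 -0.3 0 0 0.52 -0.4;0 0 -0.9 0 0 0 -0.4;0 0 -0.9 0 0 0 -0.4;0 0 -0.9 0 0 0 -0.4;0 0 -0.6 0 0 0 -0.4;0 0 -0.33 0 0 0 -0.4;0 0 0 0 0 0 -0.4;0 0 0 0 0 0 1;0 0 0 0 0 0 1;0 0 0 0 0 0 1;0 0 0 0 0 0 1;0 0 0.5 0 0 0 1;0 0 0.9 0 0 0 1;0 0 0.9 0 0 0 1;0 0 0.9 0 0 0 1"

```text
clock: 47.95
ee_pos: [0.4234, 0.1535, 0.1245]
eef_rot: [0.0, 0.627, 0.779, 0.0]
ft_force: [1.2, 0.1, -0.0]
gripper_width: 0.0351
gripper_force: 50.4
```

>>> move_arm --commands "0.06 -0.95 0.1 0 0 -0.04 1;0.06 -0.95 0.1 0 0 -0.04 1;0.06 -0.95 0.1 0 0 -0.04 1;0.06 -0.95 0.1 0 0 -0.04 1;0.06 -0.95 0.1 0 0 -0.04 1;0.06 -0.95 0 0 0 -0.04 1;0.06 -0.95 0 0 0 -0.04 1;0.06 -0.95 0 0 0 -0.04 1;0.06 -0.95 0 0 0 -0.04 1;0.06 -0.95 0 0 0 -0.04 1;0.06 -0.95 0 0 0 -0.04 1;0.06 -0.95 0 0 0 -0.04 1;0.06 -0.95 0 0 0 -0.04 1;0.06 -0.95 0 0 0 -0.04 1;0.06 -0.95 0 0 0 -0.04 1;0 0 0 0 0 0 1;0 0 0 0 0 0 1"

```text
clock: 49.65
ee_pos: [0.4591, -0.4169, 0.1423]
eef_rot: [-0.0, 0.662, 0.749, 0.0]
ft_force: [-0.4, 0.6, -0.7]
gripper_width: 0.0353
gripper_force: 50.4
```

```bash
python3 - <<'E'
from h import *
s=arm.get_state();print(s["ee_pos"],s["gripper_width"],s["clock"],s["eef_rot"])
c,im,K,P,Q=cam("wrist");save("w11.png",im);np.savez("w11.npz",im=im,K=K,P=P,Q=Q);print(P)
H,S,V=cv2.split(cv2.cvtColor(im,cv2.COLOR_RGB2HSV))
m=(((H<8)|(H>172))&(S>130)).astype(np.uint8);m[290:]=0
ct,h=cv2.findContours(m,cv2.RETR_CCOMP,cv2.CHAIN_APPROX_NONE)
for k,c in enumerate(ct):
    if cv2.contourArea(c)>300:
        z=.004 if h[0,k,3]>=0 else .02
        w=np.array([ray(u,v,K,P,Q,z)[:2] for u,v in c[:,0]],np.float32);r=cv2.minAreaRect(w);print(z,c[:,0].min(0),c[:,0].max(0),np.round(r[0],4),np.round(r[1],3),r[2])
E
```

```text
[ 0.45906284 -0.41692677  0.14233953] 0.03526604291842259 49.65 [-3.19003671e-04  6.62011667e-01  7.49493438e-01  1.92952886e-04]
[ 0.44987338 -0.35056607  0.31662528]
0.02 [310  19] [393 244] [ 0.4719 -0.3464] [0.06  0.169] 6.808645725250244
0.004 [319 181] [373 232] [ 0.4789 -0.4016] [0.046 0.044] 7.0732741355896
0.004 [319 112] [376 167] [ 0.4721 -0.3463] [0.046 0.044] 7.082528114318848
0.004 [320  35] [379  96] [ 0.4657 -0.2909] [0.046 0.044] 7.083751678466797
```

>>> move_arm --commands "0.5 0.38 -0.5 0 0 0 1;0 0 -0.9 0 0 0 1;0 0 -0.9 0 0 0 1;0 0 -0.7 0 0 0 1;0 0 -0.4 0 0 0 1;0 0 -0.12 0 0 0 1;0 0 0 0 0 0 1;0 0 0 0 0 0 1"

```text
clock: 50.5
ee_pos: [0.4802, -0.4021, 0.0037]
eef_rot: [0.001, 0.661, 0.75, -0.0]
ft_force: [-0.1, -0.3, -0.6]
gripper_width: 0.0348
gripper_force: 50.4
```

>>> move_arm --commands "0 0 -0.08 0 0 0 1;0 0 0 0 0 0 -0.3;0 0 0 0 0 0 -0.3;0 0 0 0 0 0 -0.3;0 0 0.3 0 0 0 -0.3;0 0 0.9 0 0 0 -0.3;0 0 0.9 0 0 0 -0.3;0 0 0.9 0 0 0 -0.3;-0.08 0.96 0.3 0 0 -0.29 -0.4;-0.08 0.96 0.3 0 0 -0.29 -0.4;-0.08 0.96 0.3 0 0 -0.29 -0.4;-0.08 0.96 0 0 0 -0.29 -0.4;-0.08 0.96 0 0 0 -0.29 -0.4;-0.08 0.96 0 0 0 -0.29 -0.4;-0.08 0.96 0 0 0 -0.29 -0.4;-0.08 0.96 0 0 0 -0.29 -0.4;-0.08 0.96 0 0 0 -0.29 -0.4;-0.08 0.96 0 0 0 -0.29 -0.4;-0.08 0.96 0 0 0 -0.29 -0.4;0 0 0 0 0 0 -0.4"

```text
clock: 52.5
ee_pos: [0.4437, 0.0247, 0.1559]
eef_rot: [0.0, 0.82, 0.573, 0.001]
ft_force: [0.9, 0.6, 0.4]
gripper_width: 0.0597
gripper_force: 0.0
```

```bash
python3 - <<'E'
from h import *
s=arm.get_state();print(s["ee_pos"],s["gripper_width"],s["clock"],s["eef_rot"])
c,im,K,P,Q=cam("wrist");rects(im,K,P,Q,"red",.058,200)
c,im,K,P,Q=cam("scene");rects(im,K,P,Q,"red",.062,20,roi=(200,140,300,210))
E
```

```text
[0.44372527 0.0247318  0.15588194] 0.05974527344541249 52.5 [1.60009246e-04 8.19554081e-01 5.73001280e-01 7.84485537e-04]
red [483.  77.] ctr [0.5854 0.0892] size [0.013 0.054] ang 29.0
red [312. 208.] ctr [0.4436 0.0443] size [0.035 0.03 ] ang -21.1
red [233. 155.] ctr [ 0.4855 -0.3951] size [0.04  0.047] ang 6.4
red [248. 178.] ctr [ 0.4924 -0.294 ] size [0.061 0.175] ang 6.9
```

>>> move_arm --commands "0 0.49 -0.4 0 0 -0.1 -0.4;0 0 -0.9 0 0 0 -0.4;0 0 -0.9 0 0 0 -0.4;0 0 -0.9 0 0 0 -0.4;0 0 -0.6 0 0 0 -0.4;0 0 -0.3 0 0 0 -0.4;0 0 0 0 0 0 -0.4;0 0 0 0 0 0 1;0 0 0 0 0 0 1;0 0 0 0 0 0 1;0 0 0 0 0 0 1;0 0 0.5 0 0 0 1;0 0 0.9 0 0 0 1;0 0 0.9 0 0 0 1;0 0 0.6 0 0 0 1"

```text
clock: 54.1
ee_pos: [0.4452, 0.0406, 0.1138]
eef_rot: [0.001, 0.825, 0.566, 0.001]
ft_force: [0.7, -0.8, -1.7]
gripper_width: 0.0351
gripper_force: 50.3
```

>>> move_arm --commands "0.06 -0.93 0 0 0 0.36 1;0.06 -0.93 0 0 0 0.36 1;0.06 -0.93 0 0 0 0.36 1;0.06 -0.93 0 0 0 0.36 1;0.06 -0.93 0 0 0 0.36 1;0.05 -0.93 0 0 0 0.36 1;0.05 -0.93 0 0 0 0.37 1;0.05 -0.93 0 0 0 0.37 1;0.05 -0.91 0 0 0 0.37 1;0 0 0 0 0 0 1;0 0 0 0 0 0 1"

```text
clock: 55.2
ee_pos: [0.464, -0.2938, 0.1108]
eef_rot: [-0.0, 0.663, 0.748, 0.0]
ft_force: [-0.3, 0.3, -0.6]
gripper_width: 0.035
gripper_force: 50.3
```

```bash
python3 - <<'E'
from h import *
s=arm.get_state();print(s["ee_pos"],s["gripper_width"],s["clock"],s["eef_rot"])
c,im,K,P,Q=cam("wrist");rects(im,K,P,Q,"red",s["ee_pos"][2]+.06,1500)
E
```

```text
[ 0.46403505 -0.29380237  0.11077317] 0.035006556965680106 55.2 [-4.53686840e-05  6.63299383e-01  7.48354135e-01  1.20225394e-04]
red [324. 336.] ctr [ 0.4649 -0.2956] size [0.032 0.05 ] ang 7.2
```

>>> move_arm --commands "0.02 -0.02 -0.6 0 0 0 1;0 0 -0.9 0 0 0 1;0 0 -0.7 0 0 0 1;0 0 -0.35 0 0 0 1;0 0 -0.1 0 0 0 1;0 0 0 0 0 0 1;0 0 0 0 0 0 1"

```text
clock: 55.95
ee_pos: [0.4659, -0.2947, 0.0063]
eef_rot: [0.001, 0.663, 0.749, -0.0]
ft_force: [0.6, 0.3, -0.7]
gripper_width: 0.0349
gripper_force: 50.3
```

>>> move_arm --commands "0 0 -0.09 0 0 0 1;0 0 0 0 0 0 -0.3;0 0 0 0 0 0 -0.3;0 0 0 0 0 0 -0.3;0 0 0.3 0 0 0 -0.3;0 0 0.9 0 0 0 -0.3;0 0 0.9 0 0 0 -0.3;0 0 0.9 0 0 0 -0.3;0 0 0.9 0 0 0 -0.3;-0.2 -0.9 0.3 0 0 0 -0.3;-0.2 -0.9 0 0 0 0 -0.3;-0.2 -0.9 0 0 0 0 -0.3;-0.2 -0.9 0 0 0 0 -0.3;0 0 0 0 0 0 -0.3;0 0 0 0 0 0 -0.3"

```text
clock: 57.45
ee_pos: [0.4326, -0.4386, 0.1695]
eef_rot: [0.0, 0.663, 0.748, 0.0]
ft_force: [-0.5, -0.1, -0.5]
gripper_width: 0.0557
gripper_force: 0.0
```

```bash
python3 - <<'E'
from h import *
s=arm.get_state();print(s["ee_pos"],s["clock"],s["ft_force"])
c,im,K,P,Q=cam("wrist")
c2,im2,*_=cam("scene");c3,im3,*_=cam("top")
a=cv2.resize(im,(400,300));b=cv2.resize(im3[130:250,140:300],(400,300),interpolation=cv2.INTER_CUBIC)
c=cv2.resize(im2[140:390,180:430],(400,300),interpolation=cv2.INTER_CUBIC);d=cv2.resize(im2[300:380,320:400],(400,300),interpolation=cv2.INTER_CUBIC)
save("fin.png",np.vstack([np.hstack([a,b]),np.hstack([c,d])]))
E
```

```text
[ 0.43261006 -0.43855313  0.16947146] 57.45 [-0.49528414 -0.08186399 -0.519172  ]
```

View pics/fin.png

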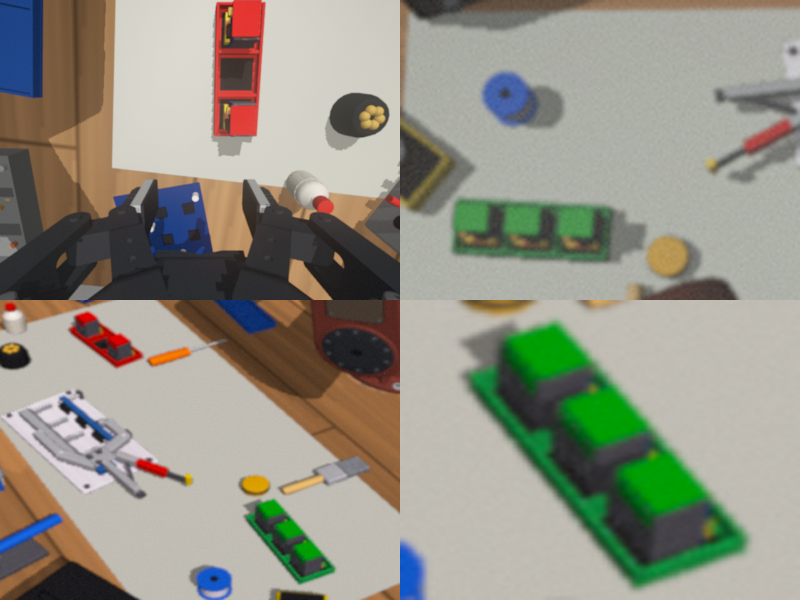

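The final picture shows all three greens upright in the pass tray and both reds upright in the outer nests of the reject tray. The clamp is open, the bystanders are in place and the gripper is clear.

```bash
python3 -c "
from cell import arm
print(arm.job_done())"
```

```text
the job is handed in; nothing more can be done
None
```

The job is handed in: three green boards pressed and standing in the pass tray, two red boards unpressed in the reject tray, clamp open, finished at about 57 s of the 210 s allowed.

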